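# Hook the mug out from under the hot cabinet and stand it on the drip tray

### The arm

A 6-joint arm with a two-finger parallel gripper is mounted at the origin on a cart in front of the work surface, level with it; the furniture and walls round the work are solid. World frame = base frame: x ahead of the robot, y to its left, z up, the work surface at z = 0. Lengths are in m, angles in rad, forces in N, time in s.
With the tool pointing down it reaches from about 0.425 to 0.95 m from the base axis. Payload 3.5 kg.
Tool frame: the origin (TCP) lies at the very end of the fingers, on their centre line; the grasp point (between the pads) lies 19 mm behind it; z points along the fingers, y is the direction in which the jaws open and shut (so a half turn about z gives the same grasp; the last joint's range is limited). The gripper opens to 85 mm and grips with 20 to 120 N. Pads are 22 mm wide; open, the fingers measure 114 mm over their backs; the gripper's body (76 mm by 85 mm) begins 54 mm behind the grasp point. The pads swing forward as they close: fully open they stand 13 mm farther back than shut.
Start: joints at [0.951, 0.286, 1.577, -0, 1.279, -0.15], TCP at [0.306, 0.602, 0.231] pointing down, gripper open.
Joint ranges: [-2.77, 2.77], [-0.9, 2.22], [0.21, 2.48], [-1.53, 4.67], [0.24, 2.81], [-2.84, 2.84]. Speed limits (rad/s): [2.79, 2.79, 3.14, 3.14, 3.14, 3.14].

### API

Orientations are given as a rotation vector (axis times angle).
In Python, from rig import bot gives the robot as it stands.
- The arm moves only by the tool play_rows, never from a script. Its argument "commands" is a list of rows, each a list of 2 entries, a list of its own where there are three numbers: the shift along the tool's x, y, z in cm, then the turn about the tool's z in rad. A call has 1 to 20 rows; each row shifts and turns the pose as measured when the row begins, along the tool's axes as they then stand; what a row does not reach is not made up. A row lasts 1/10 s, in which the tool goes at most 50 mm and 8.59 degrees, less where a joint would pass 70% of its speed; a pose out of reach is approached as far as the arm can. A call with a gripper value outside its range is refused whole. "fingers" is the opening, from -1 (shut) to 1 (fully open), set as the call begins (left out, the last holds). The fingers move at their own pace and stop on an object; the grip force is fixed at half the most. Time passes only in rows, so rows that do not move let the fingers close. It gives the time, the measured TCP pose, the force and the opening at its end, in the units of the state.
- bot.get_obs(): the state, without advancing time (a new reading comes with each control period).
- bot.read_camera(name): name is "scene" or "top" or "wrist"; returns the picture (400x640x3 uint8, blue, green, red); there is no depth.
- bot.calibration(name): a dict with "camera_matrix" (3x3 intrinsics, pixels), "k1" (the pictures are not rectified: a ray, as slopes to the right and down, at radius r is drawn at 1 + k1 r^2 times it, then the intrinsics apply), "R" (3x3) and "t" (3): a world point X has camera coordinates R X + t; the wrist camera has in their place "tool_from_camera" (4x4, takes a point from camera to tool coordinates, whose origin is the TCP and whose axes are the flange's). Camera axes: x right, y down, z forward; pixel columns grow to the right and rows downward; lengths in m; the calibration is good to about 2 mm. A picture is of the moment at which its call begins: read the wrist's pose just before it. calibration takes no time and is no camera call.
- bot.close_job(): hands the job in, once; it reports no verdict.
The state is a dict: "time": time; "qpos": joint angles; "qd": joint speeds; "joint_efforts": joint torques, N m; "eef_pos": TCP position; "eef_rot": TCP orientation; "wrist_force": force on the tool from outside, world axes, zero at the start; "wrist_torque": the same for the moment, N m; "width": finger opening in m.
Only numpy, scipy, OpenCV 4.12 (cv2) and the standard library are available. Lean on these libraries where they do the work, as an engineer would, in place of code of your own. Each camera call takes 0.05 s, during which the arm holds its last target.

### The job

The mug has been pushed far back under the hot cabinet, too deep for the hand, and the hooked puller lies with its wooden grip in there too. Take the puller by its steel strap, bring it out and lay it down on the open worktop so that its grip can be reached, then take it again by the wooden grip, put its prong through the mug's handle and draw the mug, upright, right out from under the cabinet with it; do not touch the mug with the hand until it is out. Leave the puller lying flat on the worktop, then stand the mug upright in the middle of the drip tray, and leave the other things where they stand.

Things in the scene. Friction and masses are not known exactly. Their poses are not given: they have to be found in the camera images.
- puller: hooked puller, 256 mm long, 160 g, lying flat: steel strap on edge (8 mm thick, 18 mm high), a wooden grip at one end, a round prong bent square to one side at the other. Origin on the underside in mid-length; x along the strap to the prong end, y to the prong's side, z up. Bare strap x = -27 to 125 mm, grip x = -130 to -30 mm. At the start the prong end points roughly at the robot
- puller_grip: the wooden grip of the puller, rigid with it: 100 x 26 x 26 mm; origin under its centre, at x = -80 mm of the puller; axes as the puller's. At the start it is at the back, beneath the front edge of the hot cabinet or beyond
- prong_mid (a point): middle of the prong of the puller, at x = 125, y = 22, z = 9 mm of the puller; the prong is a round bar 8 mm thick that runs from the strap (y = 0) to its tip at y = 49 mm, the last 10 mm bent slightly back towards the grip; axes as the puller's
- mug: plain white mug, light (about 150 g), hollow, 82 mm across, 94 mm high, open top, z up. Round body centred at y = +19 mm; the handle stands out towards -y, to y = -60 mm, in the plane x = 0, and points roughly at the robot at the start. The handle's top arm lies at z = 72 to 88 mm, y = -56 mm to the body, up to 28 mm wide in x. The foot slides easily; pulled low in the handle the mug stays upright
- mug_loop (a point): middle of the opening of the mug's handle, at x = 0, y = -36, z = 55 mm of the mug; axes as the mug's. The opening spans y = -50 to -22 mm and z = 38 to 72 mm and is passed through along x. The bottom arm below it (z = 15 to 38 mm) is up to 28 mm wide in x, the outer limb (y = -60 to -50 mm) 12 mm
- mug_foot (a point): middle of the underside of the mug's round body, at x = 0, y = 19, z = 0 mm of the mug
- drip_tray: square steel drip tray fixed to the worktop on the robot's right, 134 mm square; origin under its centre; floor 4 mm above the worktop, rim 4 mm thick and 10 mm high
- jar: bystander: glass jar with a lid, 110 mm high, 65 mm across, standing left of the mug
- steel_pot: bystander: small steel pot, 67 mm across, 52 mm high, at the left
- tin: bystander: food tin, 57 mm across, 72 mm high, between puller and receipt printer

How it is judged:
By the outcome, as a careful person would: the job done as asked, in the order asked, and still so for the second after the job is handed in, with the robot touching nothing.
It also fails if it takes over 72 s, if anything falls off the work surface, if the arm or the gripper's body presses on something with over 40 N, if the wrist force passes 120 N, or if a joint passes its speed limit or range.

## Working session

There is one attempt and no reset: what is moved stays moved. The work goes in short steps, Python scripts to look and compute and a tool call to move; the robot and the scene stay as the last step left them, time stands still between calls to the robot, and variables do not carry over. Pictures are saved under pics/ and viewed, and the job is handed in when it is done.

Besides the shell and the picture viewer there is one more tool, called after "Request:" as name(argument=value, ...) on one line, values as JSON. play_rows: Moves the arm, as the interface text tells. Its arguments: {"type":"object","properties":{"commands":{"type":"array","items":{"type":"array"}},"fingers":{"type":"number"}},"required":["commands"]}

```bash
ls; mkdir -p pics; python3 - <<'E'
from rig import bot
import cv2
o=bot.get_obs()
for k,v in o.items(): print(k,v)
for n in ["scene","top","wrist"]:
    c=bot.calibration(n); print(n,c)
    cv2.imwrite(f"pics/{n}0.png",bot.read_camera(n))
E
```

```text
pics
time 0.0
qpos [ 9.51001937e-01  2.87166964e-01  1.57818521e+00 -1.32363684e-05
  1.27863618e+00 -1.50029808e-01]
qd [-9.95841468e-05 -8.77714266e-04  3.13038450e-04  6.36556942e-04
  8.15558641e-04 -1.48333299e-04]
joint_efforts [ 1.12697329e-03 -4.05970645e+01 -2.92634547e+01 -7.05614639e-05
  5.61677531e-03 -1.20462241e-05]
eef_pos [0.30515744 0.60133193 0.22994189]
eef_rot [-0.73092527 -3.05446609  0.00349429]
wrist_force [ 0.26596268  0.00492581 -0.77999921]
wrist_torque [ 0.01555767 -0.02966332  0.00624022]
width 0.08537937378500306
scene {'camera_matrix': array([[452.23149615,   0.        , 318.29001217],
       [  0.        , 452.23149615, 204.52252132],
       [  0.        ,   0.        ,   1.        ]]), 'k1': 0.04455242391863021, 'R': array([[ 5.33885654e-01, -8.45556686e-01, -1.85921692e-06],
       [-5.65735311e-01, -3.57204419e-01, -7.43201562e-01],
       [ 6.28418385e-01,  3.96785704e-01, -6.69067589e-01]]), 't': array([-0.29404195,  0.40914378,  1.07773196])}
top {'camera_matrix': array([[430.31046732,   0.        , 322.7635463 ],
       [  0.        , 430.310467
[... 169 characters left out ...]
65 ,  0.01495423, -0.22136439],
       [ 0.22141941,  0.00210835, -0.9751764 ]]), 't': array([0.09116379, 0.60248748, 1.05949268])}
wrist {'camera_matrix': array([[301.37811964,   0.        , 318.78659736],
       [  0.        , 301.37811964, 196.71782651],
       [  0.        ,   0.        ,   1.        ]]), 'k1': 0.007999470364794176, 'tool_from_camera': array([[-1.95608195e-04, -9.51067334e-01, -3.08983637e-01,
         7.85942634e-02],
       [ 9.99999817e-01, -3.63137246e-04,  4.84685253e-04,
         1.34118724e-03],
       [-5.73171779e-04, -3.08983486e-01,  9.51067230e-01,
        -1.42162170e-01],
       [ 0.00000000e+00,  0.00000000e+00,  0.00000000e+00,
         1.00000000e+00]])}
```

View pics/scene0.png

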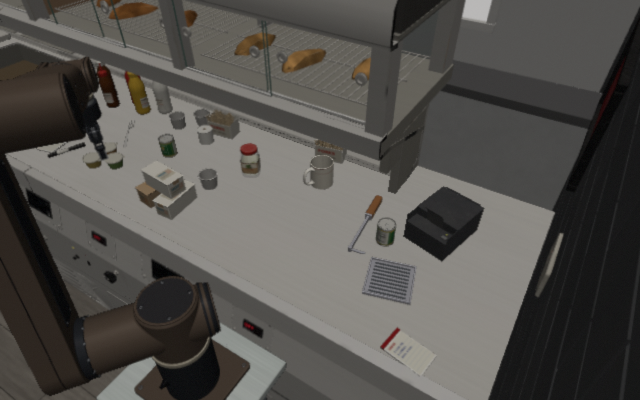

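View pics/top0.png

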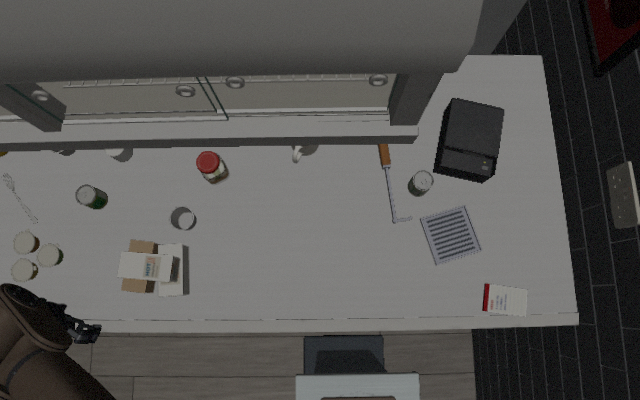

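View pics/wrist0.png

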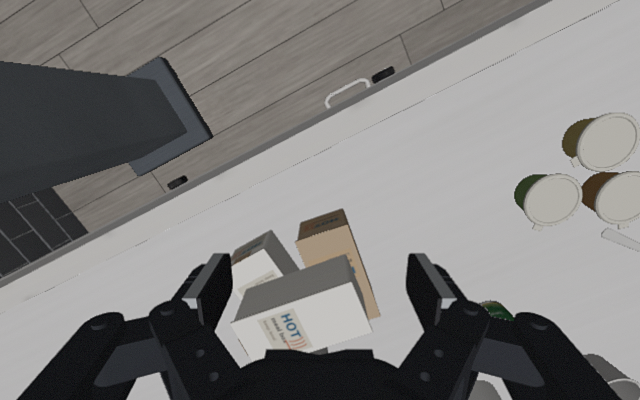

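```bash
cat > h.py <<'E'
import numpy as np, cv2
from scipy.spatial.transform import Rotation as Rn
from rig import bot
def cam(n,o=None):
    c=bot.calibration(n); K=c["camera_matrix"]; d=np.array([c["k1"],0,0,0,0])
    if n=="wrist":
        T=np.eye(4); T[:3,:3]=Rn.from_rotvec(o["eef_rot"]).as_matrix(); T[:3,3]=o["eef_pos"]
        M=np.linalg.inv(T@c["tool_from_camera"]); return K,d,M[:3,:3],M[:3,3]
    return K,d,c["R"],c["t"]
def px2w(C,uv,z):
    K,d,R,t=C
    p=cv2.undistortPoints(np.array(uv,float).reshape(-1,1,2),K,d).reshape(-1,2)
    out=[]
    for a in p:
        r=R.T@np.array([a[0],a[1],1]); c=-R.T@t
        out.append(c+r*(z-c[2])/r[2])
    return np.array(out)
def w2px(C,X):
    K,d,R,t=C
    return cv2.projectPoints(np.array(X,float).reshape(-1,1,3),cv2.Rodrigues(R)[0],t,K,d)[0].reshape(-1,2)
def crop(im,x0,y0,x1,y1,s,name):
    cv2.imwrite("pics/"+name+".png",cv2.resize(im[y0:y1,x0:x1],None,fx=s,fy=s,interpolation=cv2.INTER_CUBIC))
E
python3 - <<'E'
from h import *
a=cv2.imread("pics/scene0.png");crop(a,290,140,450,260,5,"sc1")
a=cv2.imread("pics/top0.png");crop(a,270,130,430,240,5,"tc1")
crop(a,400,190,490,270,7,"tc2")
E
```

```text
(no output)
```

View pics/sc1.png

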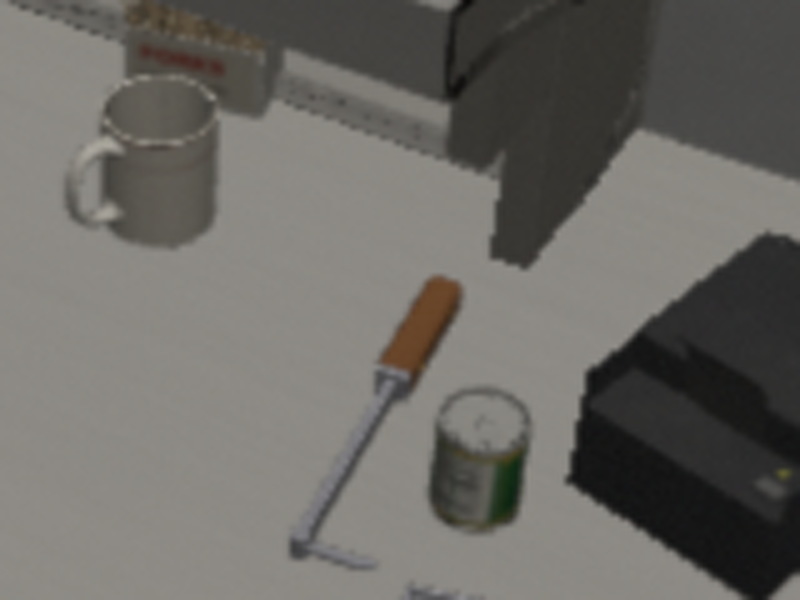

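View pics/tc1.png

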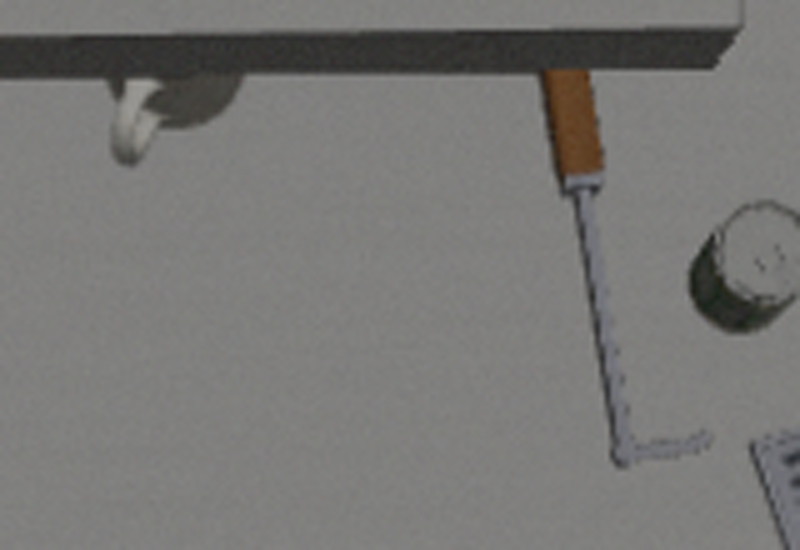

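View pics/tc2.png

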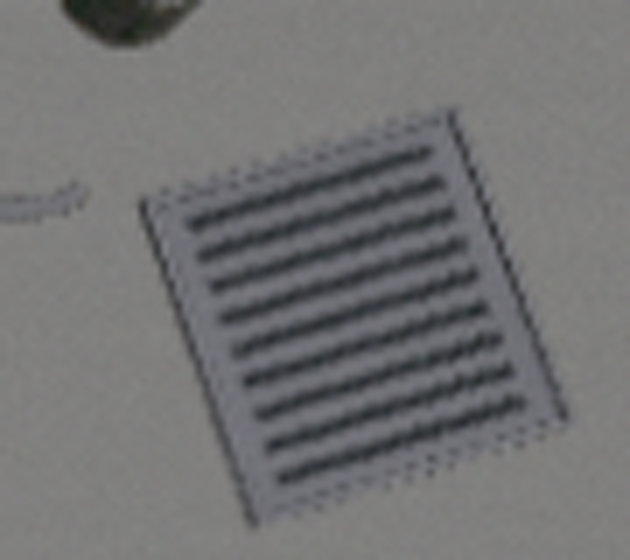

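```bash
cat >> h.py <<'E'
def T2(p,yaw,X):
    X=np.array(X,float).reshape(-1,3); c,s=np.cos(yaw),np.sin(yaw)
    return X@np.array([[c,-s,0],[s,c,0],[0,0,1]]).T+np.array([p[0],p[1],0])
def circ(cx,cy,z,r,n=40):
    a=np.linspace(0,2*np.pi,n); return np.c_[cx+r*np.cos(a),cy+r*np.sin(a),0*a+z]
PUL=[[[-.13,.013,.026],[-.03,.013,.026],[-.03,-.013,.026],[-.13,-.013,.026],[-.13,.013,.026]],
 [[-.027,.004,.018],[.129,.004,.018],[.129,-.004,.018],[-.027,-.004,.018]],
 [[.125,0,.009],[.125,.039,.009],[.123,.049,.009]]]
MUG=[circ(0,.019,.094,.041),circ(0,.019,0.,.041),[[0,-.022,.088],[0,-.056,.088],[0,-.06,.08],[0,-.06,.03],[0,-.05,.015],[0,-.022,.015]],
 [[0,-.022,.072],[0,-.05,.072],[0,-.05,.038],[0,-.022,.038],[0,-.022,.072]]]
def draw(im,C,lines,p,yaw,col,s=4):
    for l in lines:
        q=w2px(C,T2(p,yaw,l)); cv2.polylines(im,[np.round((q+.5)*s-.5).astype(int).reshape(-1,1,2)],False,col,1)
def big(im,s=4): return cv2.resize(im,None,fx=s,fy=s,interpolation=cv2.INTER_CUBIC)
E
python3 - <<'E'
from h import *
t=cam("top");s=cam("scene")
f=lambda x,y:((x+.5)/5+269.5,(y+.5)/5+129.5)
g=lambda x,y:((x+.5)/5+289.5,(y+.5)/5+139.5)
print("strap corner top",px2w(t,[f(621,462)],.009),"tip",px2w(t,[f(712,438)],.009),"junc",px2w(t,[f(586,190)],.018))
print("scene corner",px2w(s,[g(300,545)],.013),"tip",px2w(s,[g(377,565)],.009),"junc",px2w(s,[g(393,380)],.018), "gripend",px2w(s,[g(446,280)],.024))
h=lambda x,y:((x+.5)/7+399.5,(y+.5)/7+189.5)
c=px2w(t,[h(452,112),h(567,418),h(255,522),h(142,205)],.008);print("tray",c,c.mean(0))
print("mug rim scene L,R,near,far",px2w(s,[g(102,118),g(218,122),g(160,148),g(160,76)],.094))
print("handle outer scene",px2w(s,[g(68,195)],.06)," bottom rim near",px2w(s,[g(170,247)],0))
print("handle top", px2w(t,[f(128,165)],.06),px2w(t,[f(142,85)],.088))
# cabinet front edge
print("edge bottom?",[px2w(t,[f(0,78),f(715,68)],z) for z in (.2,.3,.4)])
E
```

```text
strap corner top [[ 0.54223557 -0.11019579  0.009     ]] tip [[ 0.5546875  -0.16078605  0.009     ]] junc [[ 0.6941601  -0.09696516  0.018     ]]
scene corner [[ 0.54422962 -0.11582439  0.013     ]] tip [[ 0.55809778 -0.16114808  0.009     ]] junc [[ 0.69810505 -0.09813046  0.018     ]] gripend [[ 0.79882192 -0.08526119  0.024     ]]
tray [[ 0.58499301 -0.30798238  0.008     ]
 [ 0.46352997 -0.34297578  0.008     ]
 [ 0.42620924 -0.21835844  0.008     ]
 [ 0.5499067  -0.18232777  0.008     ]] [ 0.50615973 -0.26291109  0.008     ]
mug rim scene L,R,near,far [[0.74940209 0.15898953 0.094     ]
 [0.7878997  0.08949452 0.094     ]
 [0.74210086 0.10762637 0.094     ]
 [0.81210558 0.15130043 0.094     ]]
handle outer scene [[0.70184139 0.15617845 0.06      ]]  bottom rim near [[0.75313386 0.10566129 0.        ]]
handle top [[0.69950274 0.15509674 0.06      ]] [[0.73487338 0.14582377 0.088     ]]
edge bottom? [array([[ 0.70004868,  0.20649062,  0.2       ],
       [ 0.6998744 , -0.13343503,  0.2       ]]), array([[ 0.66428193,  0.19340126,  0.3       ],
       [ 0.66412567, -0.11137364,  0.3       ]]), array([[ 0.62851518,  0.1803119 ,  0.4       ],
       [ 0.62837694, -0.08931224,  0.4       ]])]
```

```bash
python3 - <<'E'
from h import *
t=cam("top");s=cam("scene")
print("cams",-t[2].T@t[3],-s[2].T@s[3])
a=cv2.imread("pics/scene0.png");b=cv2.imread("pics/top0.png")
S=4;A=big(a);B=big(b)
mp=(.777,.128);my=np.deg2rad(-110)
d=np.array([.5562-.548,-.161+.113]);
px=np.array([.545-.697,-.113+.0975]);py=np.arctan2(px[1],px[0]);ux=px/np.linalg.norm(px)
pp=np.array([.545,-.113])-ux*.127
mo=np.array(mp)-.019*np.array([-np.sin(my),np.cos(my)])
print(pp,np.rad2deg(py),mo)
for im,C in((A,s),(B,t)):
    draw(im,C,PUL,pp,py,(0,0,255));draw(im,C,MUG,mo,my,(0,255,0))
    draw(im,C,[[[-.067,-.067,.01],[.067,-.067,.01],[.067,.067,.01],[-.067,.067,.01],[-.067,-.067,.01]]],(.506,-.263),np.deg2rad(-74+90),(255,0,255))
cv2.imwrite("pics/ov_s.png",A[540:1090,1150:1800]);cv2.imwrite("pics/ov_t.png",B[540:1090,1130:1930])
crop(a,330,80,470,200,5,"sc2");crop(b,370,100,450,160,8,"tc3")
E
```

```text
cams [0.35416603 0.07990987 1.1670508 ] [-0.28881471 -0.53010981  1.02515127]
[ 0.67134479 -0.10011616] -174.17746474603578 [0.75914584 0.13449838]
```

View pics/ov_s.png

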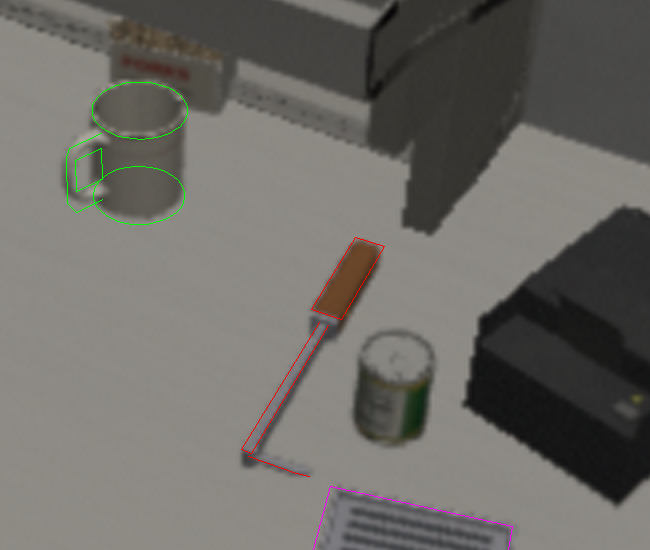

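View pics/ov_t.png

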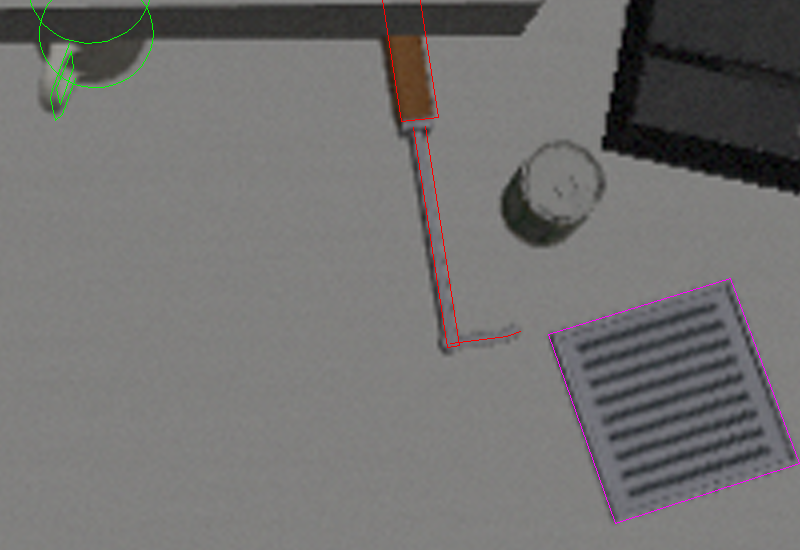

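View pics/sc2.png

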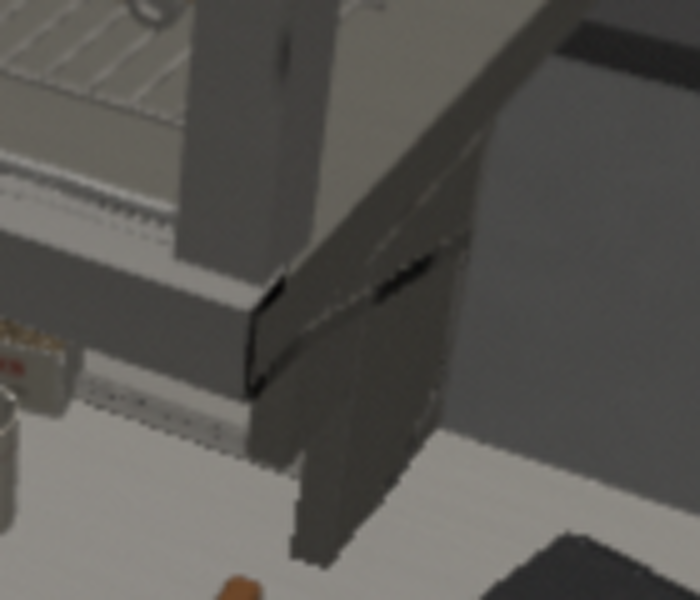

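View pics/tc3.png

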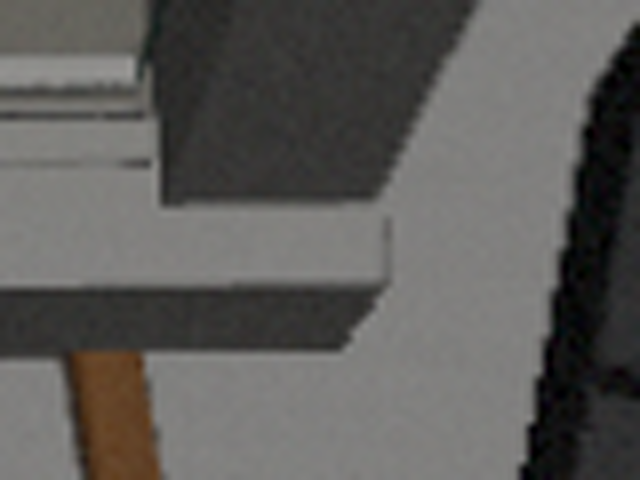

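```bash
cat >> h.py <<'E'
def tri(uv1,C1,uv2,C2):
    P=[];q=[]
    for uv,C in((uv1,C1),(uv2,C2)):
        K,d,R,t=C; q.append(cv2.undistortPoints(np.array(uv,float).reshape(1,1,2),K,d).reshape(2,1)); P.append(np.c_[R,t])
    X=cv2.triangulatePoints(P[0],P[1],q[0],q[1]).ravel(); return X[:3]/X[3]
E
python3 - <<'E'
from h import *
t=cam("top");s=cam("scene")
print("slab bottom corner",tri((379.5,159.4),s,(413,143.5),t))
print("slab top corner",tri((379.5,141.4),s,(418.4,135),t))
f=lambda x,y:((x+.5)/5+269.5,(y+.5)/5+129.5)
g=lambda x,y:((x+.5)/5+289.5,(y+.5)/5+139.5)
print("tin top",px2w(t,[(422.5,181)],.072),px2w(s,[g(484,423)],.072))
print("jar lid",px2w(t,[(208,161)],.11)); print("pot",px2w(t,[(186,220)],.052),px2w(s,[(209,175)],.052))
print("boxes",px2w(t,[(187,244),(184,296)],.05),px2w(t,[(187,244),(184,296)],.0))
print("printer",px2w(t,[(437,175),(487,182)],.06))
print("tri strapcorner",tri(f(621,455),t,g(300,540),s),"junc",tri(f(584,190),t,g(394,382),s),"tip",tri(f(712,436),t,g(377,565),s))
E
```

```text
slab bottom corner [ 0.67793626 -0.12186548  0.26352432]
slab top corner [ 0.67296174 -0.11931888  0.32671332]
tin top [[ 0.640077   -0.18132546  0.072     ]] [[ 0.64093259 -0.18485894  0.072     ]]
jar lid [[0.6922123  0.37748234 0.11      ]]
pot [[0.54848741 0.44531209 0.052     ]] [[0.55247641 0.44795625 0.052     ]]
boxes [[0.48500534 0.43991595 0.05      ]
 [0.35148171 0.4412183  0.05      ]] [[0.4908618  0.45603008 0.        ]
 [0.35136155 0.45739072 0.        ]]
printer [[ 0.65924988 -0.22438677  0.06      ]
 [ 0.63800581 -0.35837317  0.06      ]]
tri strapcorner [ 0.54725632 -0.11171615  0.01136634] junc [ 0.69609647 -0.09769223  0.01667078] tip [ 0.55610818 -0.16117521  0.01052281]
```

```bash
cat >> h.py <<'E'
def st(o=None):
    o=o or bot.get_obs(); R=Rn.from_rotvec(o["eef_rot"]).as_matrix()
    return o,R,np.rad2deg(np.arctan2(R[1,0],R[0,0]))
def to(xyz,ang,o=None):
    "turn first (tool z), and shift in tool axes after the turn / before"
    o,R,a=st(o); d=np.array(xyz)-o["eef_pos"]; turn=-(((ang-a)+180)%360-180)
    a2=np.deg2rad(ang); R2=np.c_[[np.cos(a2),np.sin(a2),0],[np.sin(a2),-np.cos(a2),0],[0,0,-1]]
    print("t=%.2f"%o["time"],"pos",o["eef_pos"].round(4),"ang %.1f"%a,"tilt",R[:,2].round(3),"q",np.rad2deg(o["qpos"]).round(0),"F",o["wrist_force"].round(1),"w %.4f"%o["width"])
    print("turn %.3f rad; shift now cm"%np.deg2rad(turn),(R.T@d*100).round(2),"; after turn",(R2.T@d*100).round(2))
E
python3 - <<'E'
from h import *
to([.597,-.107,.15],185.4)
E
```

```text
t=0.15 pos [0.3052 0.6015 0.2302] ang 153.1 tilt [-0.001 -0.001 -1.   ] q [54. 16. 90.  0. 73. -9.] F [ 0.1  0.8 -0.1] w 0.0855
turn -0.564 rad; shift now cm [-58.09 -49.95   8.1 ] ; after turn [-22.38 -73.28   8.02]
```

Request:
play_rows(commands=[[[0,0,0],-0.14],[[0,0,0],-0.14],[[0,0,0],-0.14],[[0,0,0],-0.14]], fingers=0.0)

```text
time: 0.55
eef_pos: [0.3046, 0.6005, 0.2277]
eef_rot: [0.175, -3.133, 0.007]
wrist_force: [0.7, 0.3, -0.6]
width: 0.0426
```

```bash
python3 - <<'E'
from h import *
to([.597,-.107,.15],185.4)
E
```

```text
t=0.55 pos [0.3046 0.6005 0.2277] ang -173.6 tilt [-0.004 -0.005 -1.   ] q [ 54.  17.  91.   0.  73. -42.] F [ 0.7  0.3 -0.6] w 0.0426
turn 0.017 rad; shift now cm [-21.23 -73.53   8.02] ; after turn [-22.45 -73.19   7.77]
```

Request:
play_rows(commands=[[[-1.4,-4.6,0],0],[[-1.4,-4.6,0],0],[[-1.4,-4.6,0],0],[[-1.4,-4.6,0],0],[[-1.4,-4.6,0],0],[[-1.4,-4.6,0],0],[[-1.4,-4.6,0],0],[[-1.4,-4.6,0],0],[[-1.4,-4.6,0],0],[[-1.4,-4.6,0],0],[[-1.4,-4.6,0],0],[[-1.4,-4.6,0],0],[[-1.4,-4.6,0],0],[[-1.4,-4.6,0],0],[[-1,-3,0],0]])

```text
time: 2.05
eef_pos: [0.5929, -0.0667, 0.2246]
eef_rot: [0.194, -3.129, 0.009]
wrist_force: [-1.0, 0.8, -0.1]
width: 0.0429
```

```bash
python3 - <<'E'
from h import *
to([.597,-.107,.15],185.4)
E
```

```text
t=2.05 pos [ 0.5929 -0.0667  0.2246] ang -172.9 tilt [-0.007 -0.006 -1.   ] q [ -16.    7.  102.   -0.   71. -113.] F [-1.   0.8 -0.1] w 0.0429
turn 0.029 rad; shift now cm [ 0.04 -4.01  7.48] ; after turn [-0.03 -4.05  7.46]
```

Request:
play_rows(commands=[[[0,-2,2.5],0.02],[[0,-1.2,2.5],0.01],[[0,-0.8,2.5],0]])

```text
time: 2.35
eef_pos: [0.6014, -0.1144, 0.1525]
eef_rot: [-0.136, 3.135, -0.016]
wrist_force: [-0.6, 0.2, -0.9]
width: 0.0423
```

```bash
cat > w.py <<'E'
import sys
from h import *
o=bot.get_obs(); im=bot.read_camera("wrist"); np.save("pics/%s.npy"%sys.argv[1],np.r_[o["eef_pos"],o["eef_rot"]])
cv2.imwrite("pics/%s.png"%sys.argv[1],im)
E
cat >> h.py <<'E'
def wcam(n):
    a=np.load("pics/%s.npy"%n); return cam("wrist",dict(eef_pos=a[:3],eef_rot=a[3:]))
E
python3 w.py w1; python3 - <<'E'
from h import *
to([.597,-.107,.15],185.4)
E
```

```text
t=2.40 pos [ 0.5984 -0.1144  0.1467] ang -175.1 tilt [-0.005 -0.008 -1.   ] q [ -20.   13.  104.   -1.   63. -115.] F [-1.6  0.2 -2.9] w 0.0424
turn -0.008 rad; shift now cm [ 0.07  0.75 -0.33] ; after turn [ 0.07  0.75 -0.33]
```

View pics/w1.png

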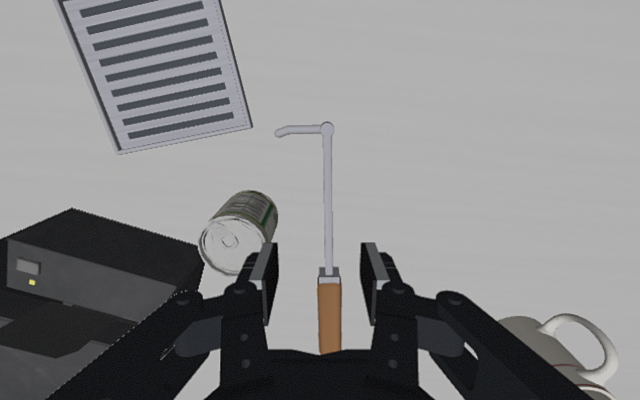

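```bash
python3 - <<'E'
from h import *
C=wcam("w1")
p=px2w(C,[(327.5,129),(329,268),(278,133)],.018);print(p)
print(px2w(C,[(278,133)],.009), px2w(C,[(320,285),(341,285)],.026))
d=p[0]-p[1];print(np.rad2deg(np.arctan2(d[1],d[0])),np.linalg.norm(d))
E
```

```text
[[ 0.54929425 -0.11157287  0.018     ]
 [ 0.69099977 -0.09643347  0.018     ]
 [ 0.55672921 -0.15577934  0.018     ]]
[[ 0.55782235 -0.15697976  0.009     ]] [[ 0.70699321 -0.10442597  0.026     ]
 [ 0.70496232 -0.08277581  0.026     ]]
-173.90181876443248 0.14251195035315842
```

```bash
python3 - <<'E'
from h import *
to([.600,-.1062,.005],186.1)
E
```

```text
t=2.40 pos [ 0.5984 -0.1144  0.1467] ang -175.1 tilt [-0.005 -0.008 -1.   ] q [ -20.   13.  104.   -1.   63. -115.] F [-1.6  0.2 -2.9] w 0.0424
turn -0.020 rad; shift now cm [-0.31  0.91 14.17] ; after turn [-0.25  0.8  14.17]
```

Request:
play_rows(commands=[[[-0.2,0.9,0],-0.02],[[0,0,3],0],[[0,0,3],0],[[0,0,3],0],[[0,0,0],0]])

```text
time: 2.9
eef_pos: [0.6012, -0.1017, 0.0583]
eef_rot: [0.176, -3.135, 0.012]
wrist_force: [-1.4, 0.8, -0.4]
width: 0.0429
```

```bash
python3 - <<'E'
from h import *
to([.600,-.1062,.005],186.1)
E
```

```text
t=2.90 pos [ 0.6012 -0.1017  0.0583] ang -173.6 tilt [-0.001 -0.008 -1.   ] q [ -19.   20.  106.   -1.   54. -115.] F [-1.4  0.8 -0.4] w 0.0429
turn 0.006 rad; shift now cm [ 0.16 -0.39  5.34] ; after turn [ 0.17 -0.43  5.33]
```

Request:
play_rows(commands=[[[0.1,-0.4,2.5],0],[[0,0,2],0],[[0,0,0.6],0],[[0,0,0],0]])

```text
time: 3.3
eef_pos: [0.607, -0.1041, 0.0157]
eef_rot: [-0.184, 3.126, -0.018]
wrist_force: [0.0, 0.3, -0.1]
width: 0.0428
```

```bash
python3 w.py w2;python3 - <<'E'
from h import *
to([.600,-.1062,.005],186.1)
E
```

```text
t=3.35 pos [ 0.6076 -0.1043  0.0165] ang -173.2 tilt [ 0.012 -0.011 -1.   ] q [ -19.   24.  106.   -0.   50. -115.] F [0.4 0.1 0. ] w 0.0427
turn 0.011 rad; shift now cm [ 0.79 -0.08  1.14] ; after turn [ 0.78 -0.11  1.15]
```

View pics/w2.png

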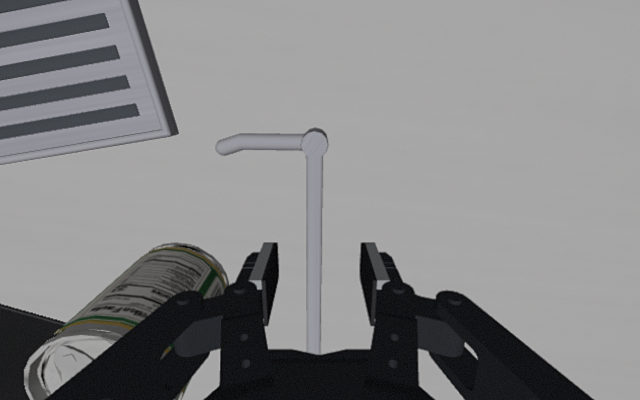

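Request:
play_rows(commands=[[[1.2,-0.2,0.3],0.01],[[0,0,0.6],0],[[0,0,0.3],0],[[0,0,0],0]])

```text
time: 3.75
eef_pos: [0.5979, -0.1087, 0.0086]
eef_rot: [-0.168, 3.118, -0.023]
wrist_force: [0.2, 0.1, -0.8]
width: 0.0432
```

```bash
python3 - <<'E'
from h import *
to([.596,-.1065,.005],186.1)
E
```

```text
t=3.75 pos [ 0.5979 -0.1087  0.0086] ang -173.8 tilt [ 0.019 -0.014 -1.   ] q [ -20.   23.  108.   -0.   48. -116.] F [ 0.2  0.1 -0.8] w 0.0432
turn 0.001 rad; shift now cm [0.17 0.25 0.35] ; after turn [0.16 0.24 0.36]
```

Request:
play_rows(commands=[[[0.1,0.2,0.3],0]])

```text
time: 3.85
eef_pos: [0.5974, -0.1073, 0.0062]
eef_rot: [-0.167, 3.117, -0.024]
wrist_force: [-0.1, 0.5, 0.2]
width: 0.0428
```

Request:
play_rows(commands=[[[0,0,0],0],[[0,0,0],0],[[0,0,0],0]], fingers=-1)

```text
time: 4.15
eef_pos: [0.5971, -0.1069, 0.0057]
eef_rot: [-0.167, 3.118, -0.023]
wrist_force: [0.1, -0.2, 0.1]
width: 0.0061
```

```bash
python3 w.py w3;python3 - <<'E'
from h import *
to([.596,-.1065,.005],186.1)
E
```

```text
t=4.20 pos [ 0.597  -0.1069  0.0056] ang -173.8 tilt [ 0.02  -0.014 -1.   ] q [ -20.   23.  108.   -0.   47. -115.] F [-0.6 -1.   1.9] w 0.0062
turn 0.001 rad; shift now cm [0.1  0.05 0.06] ; after turn [0.1  0.05 0.06]
```

View pics/w3.png

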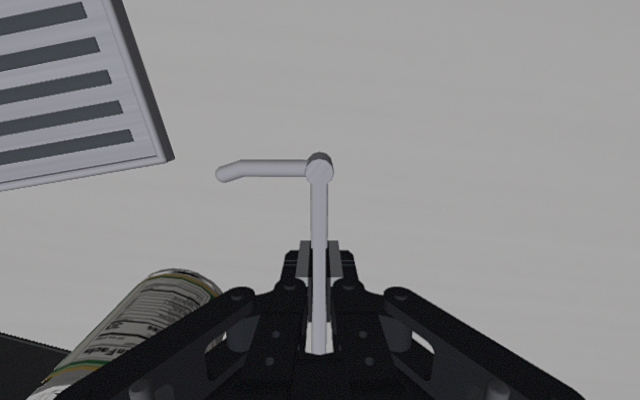

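Request:
play_rows(commands=[[[0.5,0,-2],0],[[0.5,0,-3],0],[[1,0,-3],0],[[2,2,-2],0],[[2,3,0],0],[[2,3,0],0],[[2,3,0],0],[[2,3,0],0]])

```text
time: 5.0
eef_pos: [0.4562, 0.0218, 0.1028]
eef_rot: [-0.159, 3.124, -0.021]
wrist_force: [0.5, 0.0, -1.4]
width: 0.0061
```

```bash
python3 w.py w4;python3 - <<'E'
from h import *
to([.56,.06,.1],-30)
E
```

```text
t=5.05 pos [0.4514 0.0255 0.101 ] ang -174.0 tilt [ 0.007 -0.009 -1.   ] q [  -9.   -4.  127.   -1.   56. -105.] F [-2.6  2.4 -2.8] w 0.0062
turn -2.514 rad; shift now cm [-11.16   2.3    0.15] ; after turn [ 7.68 -8.42  0.1 ]
```

View pics/w4.png

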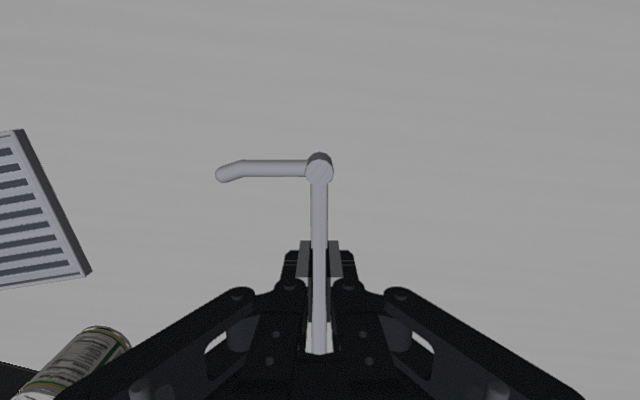

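Request:
play_rows(commands=[[[-2,0,0],0.14],[[-2,0,0],0.14],[[-2,0,0],0.14],[[0,0,0],0.145],[[0,0,0],0.145],[[0,0,0],0.145],[[0,0,0],0.145],[[0,0,0],0.145],[[0,0,0],0.145],[[0,0,0],0.145],[[0,0,0],0.145],[[0,0,0],0.145],[[0,0,0],0.145],[[0,0,0],0.145],[[0,0,0],0.145],[[0,0,0],0.145],[[0,0,0],0.145],[[0,0,0],0.145]])

```text
time: 6.85
eef_pos: [0.5044, 0.0261, 0.0912]
eef_rot: [-3.017, -0.875, 0.019]
wrist_force: [-0.5, -0.2, -0.9]
width: 0.0062
```

```bash
python3 - <<'E'
from h import *
to([.56,.06,.1],-30)
E
```

```text
t=6.85 pos [0.5044 0.0261 0.0912] ang 32.3 tilt [-0.012 -0.003 -1.   ] q [ -8.   5. 120.  -0.  56.  49.] F [-0.5 -0.2 -0.9] w 0.0062
turn 1.088 rad; shift now cm [ 6.5   0.11 -0.96] ; after turn [ 3.13 -5.71 -0.88]
```

Request:
play_rows(commands=[[[0,0,0],0.145],[[0,0,0],0.145],[[0,0,0],0.145],[[0,0,0],0.145],[[0,0,0],0.145],[[0,0,0],0.145],[[0,0,0],0.14],[[1,-2,0],0.06],[[1,-2,0],0],[[1,-1.5,0],0],[[0,0,0],0]])

```text
time: 7.95
eef_pos: [0.5577, 0.0584, 0.0852]
eef_rot: [3.018, -0.847, -0.021]
wrist_force: [-0.3, 0.3, -1.6]
width: 0.0059
```

```bash
python3 - <<'E'
from h import *
to([.56,.06,.007],-30)
E
```

```text
t=7.95 pos [0.5577 0.0584 0.0852] ang -31.4 tilt [-0.015 -0.003 -1.   ] q [ -4.  12. 112.  -0.  57. 117.] F [-0.3  0.3 -1.6] w 0.0059
turn -0.024 rad; shift now cm [ 0.2  -0.34  7.82] ; after turn [ 0.12 -0.25  7.82]
```

Request:
play_rows(commands=[[[0,0,2],0],[[0,0,2],0],[[0,0,1.8],0],[[0,0,0.9],0],[[0,0,0],0]])

```text
time: 8.45
eef_pos: [0.5546, 0.0569, 0.0153]
eef_rot: [3.017, -0.844, -0.023]
wrist_force: [-0.5, -0.1, -0.8]
width: 0.0063
```

```bash
python3 - <<'E'
from h import *
to([.56,.06,.007],-30)
E
```

```text
t=8.45 pos [0.5546 0.0569 0.0153] ang -31.2 tilt [-0.017 -0.005 -1.   ] q [ -4.  18. 113.  -0.  49. 117.] F [-0.5 -0.1 -0.8] w 0.0063
turn -0.022 rad; shift now cm [ 0.31 -0.56  0.82] ; after turn [ 0.32 -0.54  0.83]
```

Request:
play_rows(commands=[[[0,0,0.5],0],[[0,0,0.3],0],[[0,0,0.1],0]])

```text
time: 8.75
eef_pos: [0.5551, 0.0565, 0.0073]
eef_rot: [3.017, -0.844, -0.02]
wrist_force: [-0.1, 0.5, -0.8]
width: 0.0064
```

Request:
play_rows(commands=[[[0,0,0.2],0],[[0,0,0.1],0]])

```text
time: 8.95
eef_pos: [0.5554, 0.0565, 0.0056]
eef_rot: [3.017, -0.844, -0.021]
wrist_force: [-3.0, -0.8, 3.7]
width: 0.0062
```

Request:
play_rows(commands=[[[0,0,0],0],[[0,0,0],0],[[0,0,-2],0],[[0,0,-3],0],[[0,0,-3],0],[[0,0,-3],0]], fingers=0.3)

```text
time: 9.55
eef_pos: [0.555, 0.0572, 0.115]
eef_rot: [3.016, -0.844, -0.03]
wrist_force: [-0.4, 0.5, 0.8]
width: 0.0556
```

```bash
python3 - <<'E'
from h import *
to([.46,.12,.09],150)
cv2.imwrite("pics/t5.png",bot.read_camera("top"))
crop(cv2.imread("pics/t5.png"),240,120,430,270,4,"t5c")
E
python3 w.py w5
```

```text
t=9.55 pos [0.555  0.0572 0.115 ] ang -31.3 tilt [-0.021 -0.004 -1.   ] q [ -4.  10. 111.  -0.  60. 117.] F [-0.4  0.5  0.8] w 0.0556
turn 3.119 rad; shift now cm [-11.34  -0.48   2.67] ; after turn [11.37  0.69  2.5 ]
```

View pics/t5c.png

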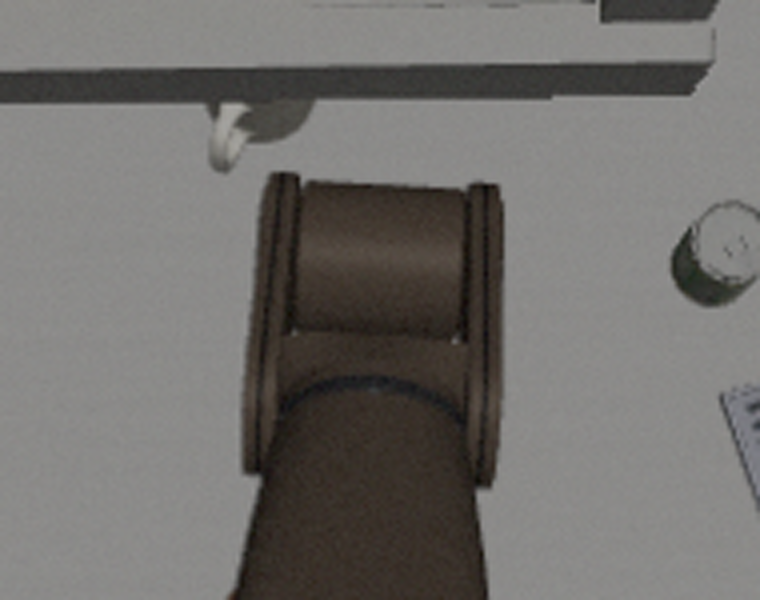

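View pics/w5.png

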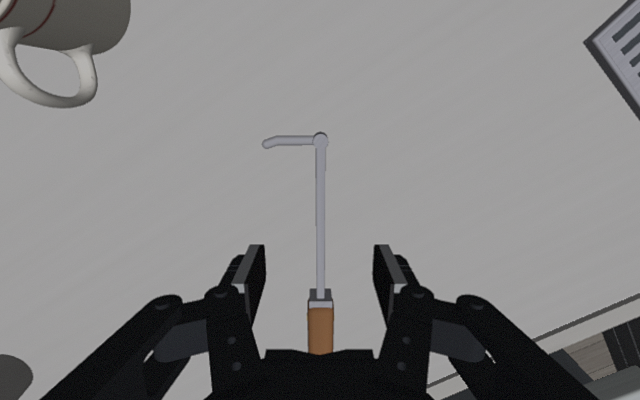

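```bash
python3 - <<'E'
from h import *
C=wcam("w5")
p=px2w(C,[(320,137),(320.5,290)],.018);print(p)
print("tip",px2w(C,[(265,143)],.009),"mid ferr",px2w(C,[(320,302)],.022),"grip",px2w(C,[(320,340)],.026))
d=p[0]-p[1];h=np.arctan2(d[1],d[0]);print(np.rad2deg(h),np.linalg.norm(d))
u=d[:2]/np.linalg.norm(d[:2])
org=p[0][:2]-u*.127; print("org",org,"hold -.05",org-.05*u)
to([*(org-.05*u),.09],np.rad2deg(h)+180)
print("loop px?",px2w(C,[(50,55)],.055))
E
```

```text
[[0.60127113 0.03076873 0.018     ]
 [0.47761801 0.10505667 0.018     ]]
tip [[0.61990417 0.07312156 0.009     ]] mid ferr [[0.46888735 0.11095942 0.022     ]] grip [[0.43361599 0.13237031 0.026     ]]
-30.9964749923635 0.14425252105367992
org [0.49240686 0.09617187] hold -.05 [0.44954691 0.12192114]
t=9.65 pos [0.559  0.0569 0.1196] ang -31.3 tilt [-0.01  -0.005 -1.   ] q [ -4.   9. 111.  -0.  60. 117.] F [ 1.1 -0.1  1. ] w 0.0552
turn 3.137 rad; shift now cm [-12.71   0.09   3.04] ; after turn [12.72 -0.06  2.96]
loop px? [[0.73523908 0.14585369 0.055     ]]
```

Request:
play_rows(commands=[[[-2,0,0],0],[[-2,0,0],-0.149],[[-2,0,0],-0.149],[[0,0,0],-0.149],[[0,0,0],-0.149],[[0,0,0],-0.149],[[0,0,0],-0.149],[[0,0,0],-0.149],[[0,0,0],-0.149],[[0,0,0],-0.149],[[0,0,0],-0.149],[[0,0,0],-0.149],[[0,0,0],-0.149],[[0,0,0],-0.149],[[0,0,0],-0.149],[[0,0,0],-0.149],[[0,0,0],-0.149],[[0,0,0],-0.149],[[0,0,0],-0.149],[[0,0,0],-0.149]])

```text
time: 11.65
eef_pos: [0.4982, 0.0867, 0.105]
eef_rot: [-1.265, -2.859, 0.018]
wrist_force: [0.6, -0.7, -0.6]
width: 0.0553
```

```bash
python3 - <<'E'
from h import *
to([.4453,.1245,.05],149)
E
```

```text
t=11.65 pos [0.4982 0.0867 0.105 ] ang 132.2 tilt [-0.019 -0.005 -1.   ] q [ -1.   4. 119.  -0.  58. -44.] F [ 0.6 -0.7 -0.6] w 0.0553
turn -0.293 rad; shift now cm [ 6.31 -1.28  5.58] ; after turn [6.48 0.52 5.5 ]
```

Request:
play_rows(commands=[[[0,0,0],-0.145],[[0,0,0],-0.145],[[3,0.2,0],0],[[3,0.2,1],0],[[0.5,0,2],0],[[0,0,2],0],[[0,0,0],0]])

```text
time: 12.35
eef_pos: [0.4398, 0.1239, 0.0501]
eef_rot: [-0.82, -3.014, 0.015]
wrist_force: [-1.0, 0.0, -0.1]
width: 0.0556
```

```bash
python3 w.py w6; python3 - <<'E'
from h import *
to([.4453,.1245,.006],149)
E
```

```text
t=12.40 pos [0.4409 0.124  0.0514] ang 149.5 tilt [-0.018 -0.004 -1.   ] q [  3.   3. 127.  -0.  51. -56.] F [0.8 0.5 0.4] w 0.0554
turn 0.010 rad; shift now cm [-0.41  0.33  4.53] ; after turn [-0.35  0.27  4.54]
```

View pics/w6.png

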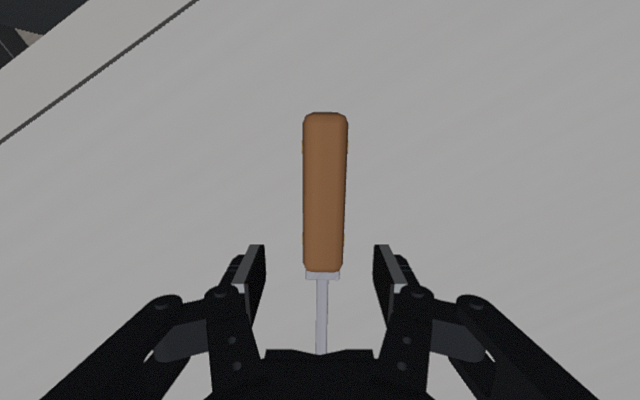

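```bash
python3 - <<'E'
from h import *
C=wcam("w6"); p=px2w(C,[(325,112),(323,270)],.024); print(p, np.linalg.norm(p[0]-p[1]))
d=p[1]-p[0];print(np.rad2deg(np.arctan2(d[1],d[0])))
u=d/np.linalg.norm(d); print("hold",p[0]+u*.072)
to([*(p[0]+u*.072)[:2],.006],149)
E
```

```text
[[0.37971257 0.16441013 0.024     ]
 [0.46273858 0.11481446 0.024     ]] 0.0967111601878944
-30.8520242153292
hold [0.44152418 0.1274869  0.024     ]
t=12.40 pos [0.4409 0.124  0.0514] ang 149.5 tilt [-0.018 -0.004 -1.   ] q [  3.   3. 127.  -0.  51. -56.] F [0.8 0.5 0.4] w 0.0554
turn 0.010 rad; shift now cm [0.06 0.39 4.54] ; after turn [0.13 0.33 4.54]
```

Request:
play_rows(commands=[[[0,0.3,1.8],0.01],[[0,0,1.6],0],[[0,0,0.8],0],[[0,0,0.2],0]])

```text
time: 12.8
eef_pos: [0.4465, 0.1263, 0.0099]
eef_rot: [-0.84, -3.019, 0.01]
wrist_force: [-0.3, 0.2, -0.1]
width: 0.0558
```

```bash
python3 - <<'E'
from h import *
to([.443,.1262,.006],149)
E
```

```text
t=12.80 pos [0.4465 0.1263 0.0099] ang 148.9 tilt [-0.01  -0.004 -1.   ] q [  3.   8. 127.  -0.  46. -55.] F [-0.3  0.2 -0.1] w 0.0558
turn -0.002 rad; shift now cm [ 0.29 -0.18  0.4 ] ; after turn [ 0.29 -0.19  0.39]
```

Request:
play_rows(commands=[[[0.2,0,0.3],0]])

```text
time: 12.9
eef_pos: [0.4458, 0.1272, 0.0077]
eef_rot: [-0.841, -3.02, 0.009]
wrist_force: [0.7, -0.3, 0.5]
width: 0.0554
```

Request:
play_rows(commands=[[[0,0,0],0],[[0,0,0],0],[[0,0,0],0]], fingers=-1)

```text
time: 13.2
eef_pos: [0.4467, 0.1272, 0.0092]
eef_rot: [-0.841, -3.022, 0.008]
wrist_force: [-0.5, 1.5, -1.6]
width: 0.0247
```

```bash
python3 w.py w7; python3 - <<'E'
from h import *
to([.443,.1262,.05],149)
im=bot.read_camera("scene");cv2.imwrite("pics/s7.png",im);crop(im,240,130,440,260,4,"s7c")
E
```

```text
t=13.25 pos [0.4466 0.1272 0.009 ] ang 148.9 tilt [-0.006 -0.004 -1.   ] q [  3.   9. 127.  -0.  45. -55.] F [-0.  -1.1 -0.4] w 0.0248
turn -0.002 rad; shift now cm [ 0.27 -0.3  -4.1 ] ; after turn [ 0.26 -0.27 -4.1 ]
```

View pics/w7.png

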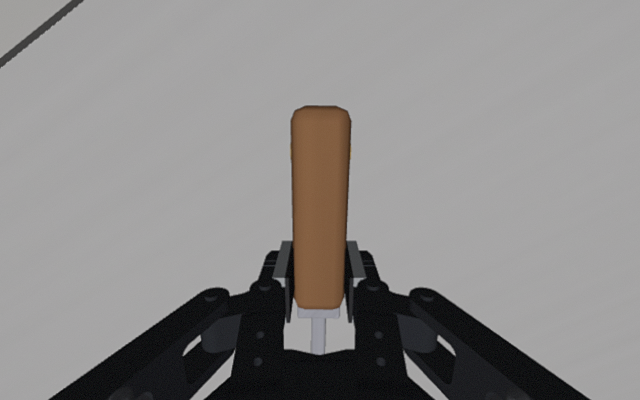

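View pics/s7c.png

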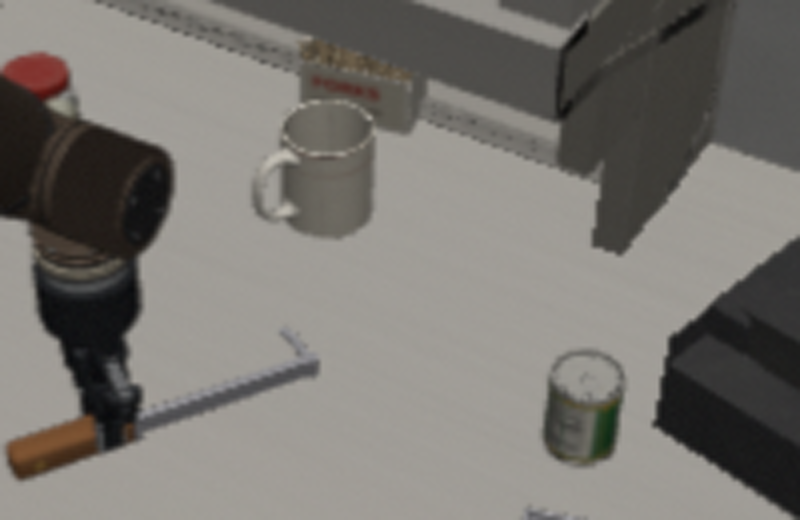

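```bash
python3 - <<'E'
from h import *
mo=(.7591,.1345)
c=wcam("w5");B=big(cv2.imread("pics/w5.png"),5);draw(B,c,MUG,mo,np.deg2rad(-110),(0,0,255),5);cv2.imwrite("pics/ow5.png",B[0:580,0:780])
A=big(cv2.imread("pics/s7.png"),6);draw(A,cam("scene"),MUG,mo,np.deg2rad(-110),(0,0,255),6);cv2.imwrite("pics/os7.png",A[880:1180,1780:2080])
E
```

```text
(no output)
```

View pics/ow5.png

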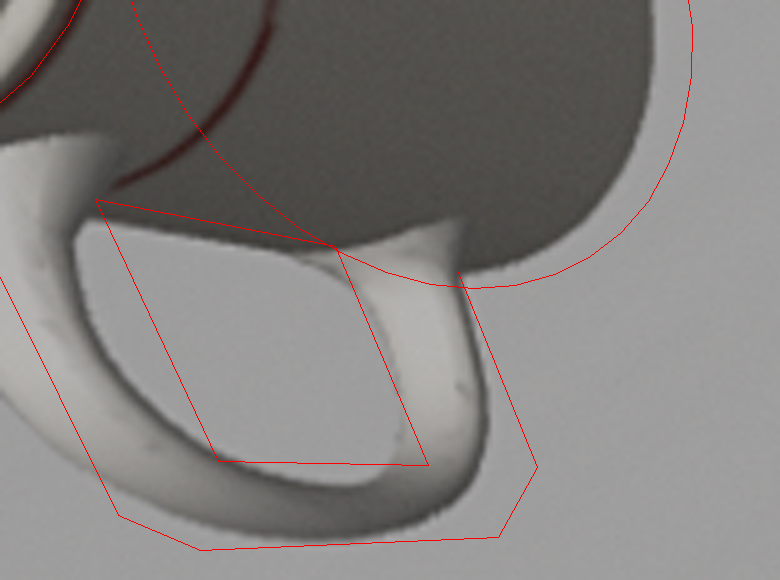

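View pics/os7.png

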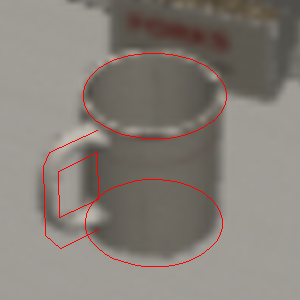

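Request:
play_rows(commands=[[[0,0,-2],0],[[0,0,-2],0],[[0,0,-0.5],-0.1],[[0,0,0],-0.09],[[0,0,0],0]])

```text
time: 13.8
eef_pos: [0.4443, 0.1274, 0.054]
eef_rot: [-0.54, -3.085, 0.008]
wrist_force: [-0.9, -0.4, -1.6]
width: 0.0246
```

```bash
python3 - <<'E'
from h import *
to([.528,.1313,.05],160)
E
```

```text
t=13.80 pos [0.4443 0.1274 0.054 ] ang 160.1 tilt [-0.011 -0.004 -1.   ] q [  3.   3. 126.  -0.  51. -67.] F [-0.9 -0.4 -1.6] w 0.0246
turn 0.003 rad; shift now cm [-7.74  3.21  0.31] ; after turn [-7.73  3.23  0.4 ]
```

Request:
play_rows(commands=[[[-2,0.8,0],0],[[-2,0.8,0],0],[[-2,0.8,0],0],[[-1.2,0.3,0],0],[[0,0,0],0]])

```text
time: 14.3
eef_pos: [0.5202, 0.1282, 0.0502]
eef_rot: [-0.552, -3.076, 0.011]
wrist_force: [0.1, 0.1, -1.7]
width: 0.0246
```

```bash
python3 - <<'E'
from h import *
to([.528,.1313,.048],160)
im=bot.read_camera("scene");cv2.imwrite("pics/s8.png",im)
o,R,a=st(); ang=np.deg2rad(a+180); u=np.array([np.cos(ang),np.sin(ang)])
A=big(im,6); org=o["eef_pos"][:2]+.055*u
z=o["eef_pos"][2]-.009
P=[np.array(l)+[0,0,z] for l in PUL]
draw(A,cam("scene"),P,org,ang,(0,0,255),6);draw(A,cam("scene"),MUG,(.7591,.1345),np.deg2rad(-110),(0,255,0),6)
cv2.imwrite("pics/os8.png",A[860:1360,1620:2320])
cv2.imwrite("pics/s8c.png",big(im,6)[860:1360,1620:2320])
E
```

```text
t=14.30 pos [0.5202 0.1282 0.0502] ang 159.6 tilt [-0.018 -0.004 -1.   ] q [  3.  13. 116.  -0.  52. -66.] F [ 0.1  0.1 -1.7] w 0.0246
turn -0.006 rad; shift now cm [-0.62  0.56  0.2 ] ; after turn [-0.62  0.55  0.22]
```

View pics/os8.png

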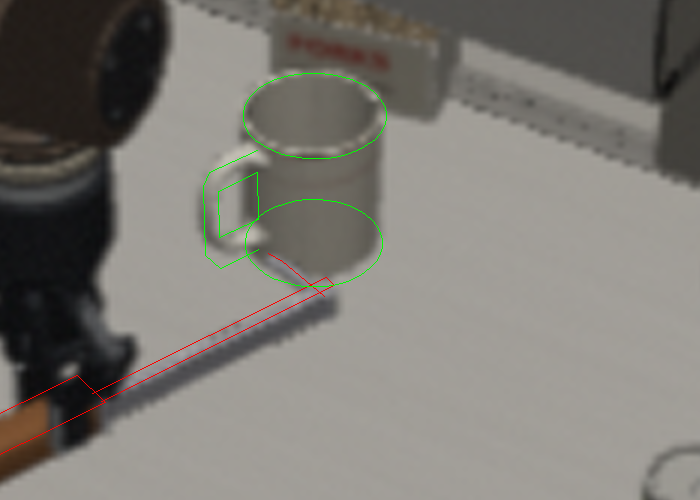

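View pics/s8c.png

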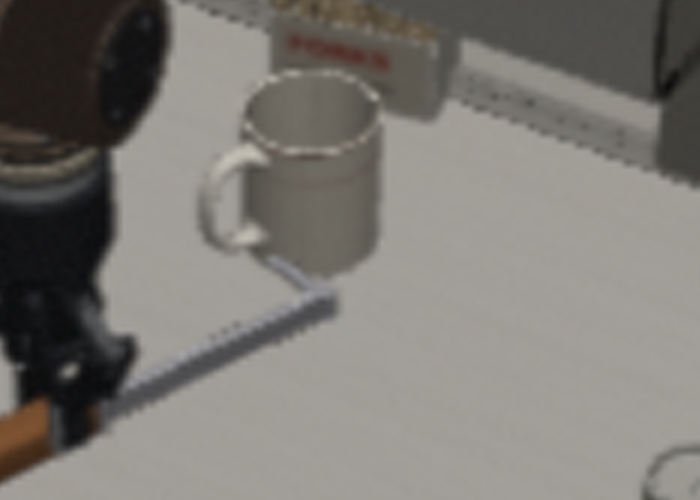

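```bash
cat > ov.py <<'E'
import sys
from h import *
n=sys.argv[1]; mo=(.7591,.1345); my=np.deg2rad(-110)
o,R,a=st(); ang=np.deg2rad(a+180); u=np.array([np.cos(ang),np.sin(ang)])
org=o["eef_pos"][:2]+.055*u; z=o["eef_pos"][2]-.009
P=[np.array(l)+[0,0,z] for l in PUL]
for k,b in(("scene",(270,140,387,230)),("top",(250,120,370,210))):
    im=bot.read_camera(k); cv2.imwrite("pics/%s_%s_raw.png"%(n,k),im); A=big(im,6)
    c=cam(k);draw(A,c,P,org,ang,(0,0,255),6)
    if len(sys.argv)>2: draw(A,c,MUG,mo,my,(0,255,0),6)
    cv2.imwrite("pics/%s_%s.png"%(n,k),A[b[1]*6:b[3]*6,b[0]*6:b[2]*6])
to([.5486,.1877,.048],160)
E
python3 ov.py a9 1
```

```text
t=14.45 pos [0.518  0.1284 0.0497] ang 159.7 tilt [-0.02  -0.004 -1.   ] q [  3.  12. 116.  -0.  52. -66.] F [-0.7 -0.1 -1.6] w 0.0249
turn -0.005 rad; shift now cm [-0.82  6.62  0.09] ; after turn [-0.85  6.61  0.17]
```

View pics/a9_top.png

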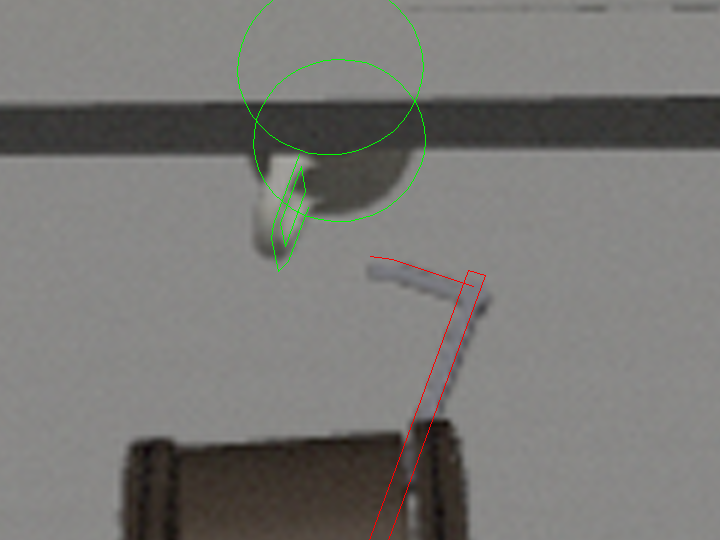

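View pics/a9_scene.png

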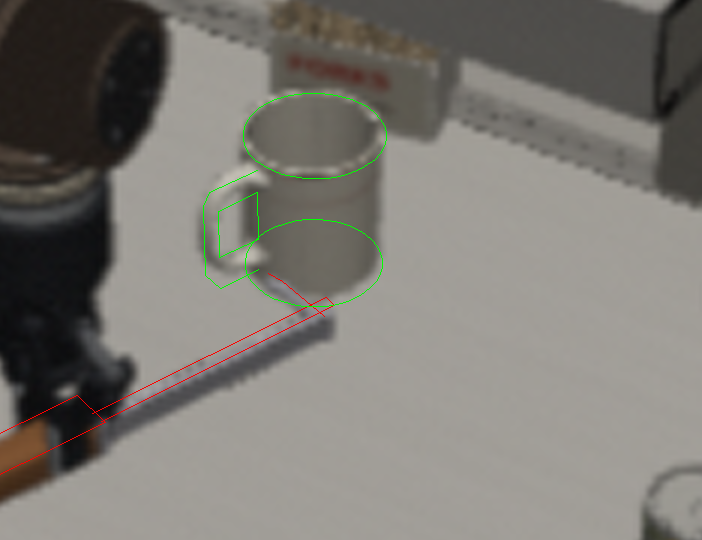

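```bash
python3 - <<'E'
from h import *
A=big(cv2.imread("pics/a9_scene_raw.png"),12);cv2.imwrite("pics/a9s12.png",A[150*12:200*12,295*12:340*12])
A=big(cv2.imread("pics/a9_top_raw.png"),10);cv2.imwrite("pics/a9t10.png",A[140*10:190*10,280*10:340*10])
E
```

```text
(no output)
```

View pics/a9s12.png

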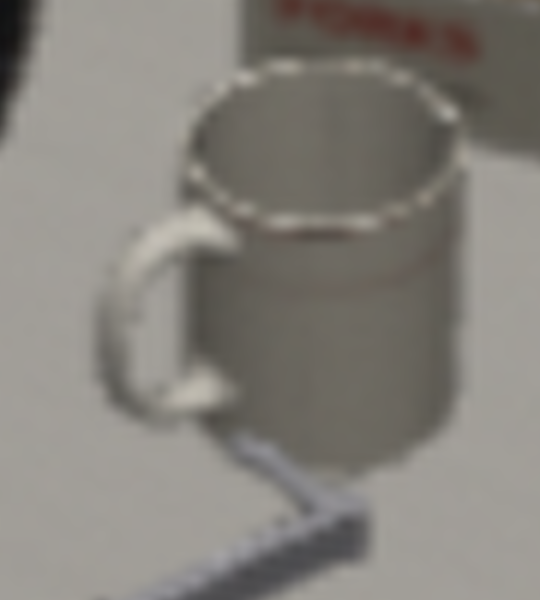

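View pics/a9t10.png

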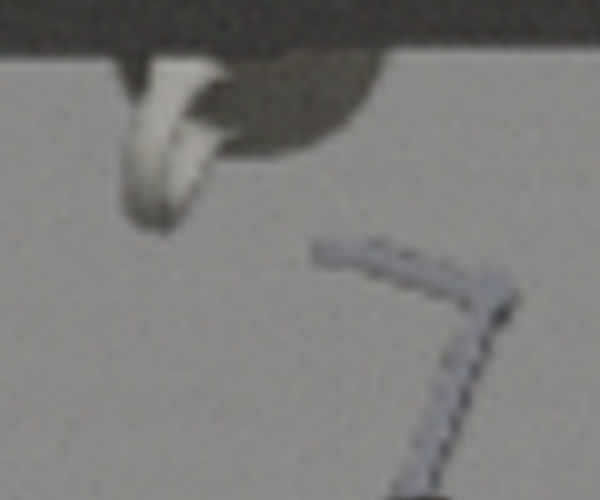

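```bash
python3 - <<'E'
from h import *
t=cam("top");s=cam("scene")
print("strap end top",tri((330,168.3),t,(324.2,192.2),s),"tip",tri((311.7,165.1),t,(312.5,185.3),s))
o,R,a=st();ang=np.deg2rad(a+180)
E=T2(o["eef_pos"][:2],ang,[[.180,0,.0],[.178,.049,0]]);print("model end, tip",E,o["eef_pos"][2],a)
# mug refine using scene rim, top handle
from scipy.optimize import least_squares
print("tin/mug check: outer handle top img", px2w(t,[(295.4,163)],.055), "scene outer",px2w(s,[(295+100/12,150+345/12)],.05))
print("mug model outer",T2((.7591,.1345),np.deg2rad(-110),[[0,-.06,.055]]))
print("rim ellipse centre scene",px2w(s,[(295+(188+465)/24-.5,150+(62+228)/24-.5)],.094))
E
```

```text
strap end top [0.68382152 0.06142776 0.05510861] tip [0.6920958  0.11139189 0.05722823]
model end, tip [[0.68680496 0.06598994 0.        ]
 [0.7019317  0.1126395  0.        ]] 0.04970653832456161 159.6967173613013
tin/mug check: outer handle top img [[0.69992481 0.154895   0.055     ]] scene outer [[0.71166521 0.16244462 0.05      ]]
mug model outer [[0.70271844 0.15502121 0.055     ]]
rim ellipse centre scene [[0.7786459  0.12998662 0.094     ]]
```

```bash
python3 - <<'E'
from h import *
t=cam("top")
p=px2w(t,[(329.5,168.8),(321,166.3),(316.5,165.2),(311.7,165)],.046);print(p)
d=p[2]-p[0];print(np.rad2deg(np.arctan2(d[1],d[0])))
to([.528,.131,.05],160)
E
```

```text
[[0.68480997 0.06299192 0.046     ]
 [0.69223782 0.08594366 0.046     ]
 [0.69554753 0.09812946 0.046     ]
 [0.69632279 0.11116922 0.046     ]]
73.00755700915359
t=14.45 pos [0.518  0.1284 0.0497] ang 159.7 tilt [-0.02  -0.004 -1.   ] q [  3.  12. 116.  -0.  52. -66.] F [-0.7 -0.1 -1.6] w 0.0249
turn -0.005 rad; shift now cm [-0.85  0.59 -0.05] ; after turn [-0.85  0.58 -0.03]
```

Request:
play_rows(commands=[[[-0.9,0.5,-0.3],0],[[0,1,0],0],[[0,1,0],0]])

```text
time: 14.75
eef_pos: [0.5339, 0.1494, 0.0521]
eef_rot: [-0.553, -3.071, 0.012]
wrist_force: [-0.6, 1.1, -1.8]
width: 0.0242
```

```bash
python3 ov.py a10
```

```text
t=14.85 pos [0.5346 0.15   0.0524] ang 159.7 tilt [-0.021 -0.004 -1.   ] q [  5.  15. 113.  -0.  53. -64.] F [-0.5 -0.9 -0.7] w 0.0245
turn -0.005 rad; shift now cm [-0.02  4.02  0.4 ] ; after turn [-0.03  4.02  0.44]
```

View pics/a10_top.png

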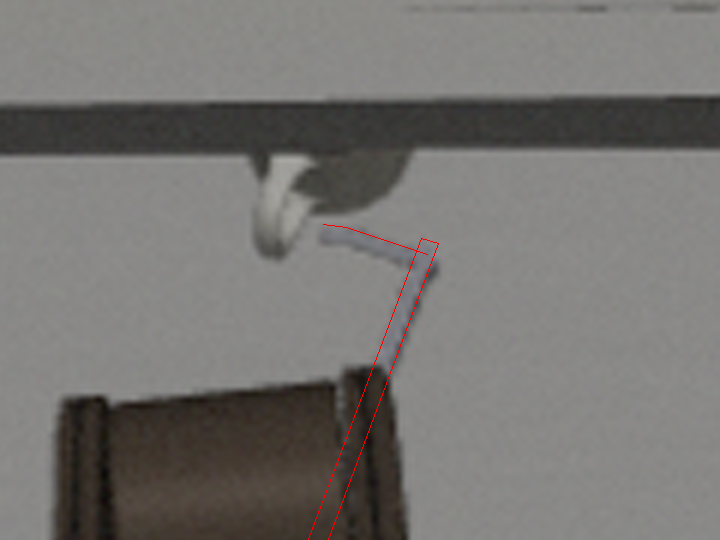

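View pics/a10_scene.png

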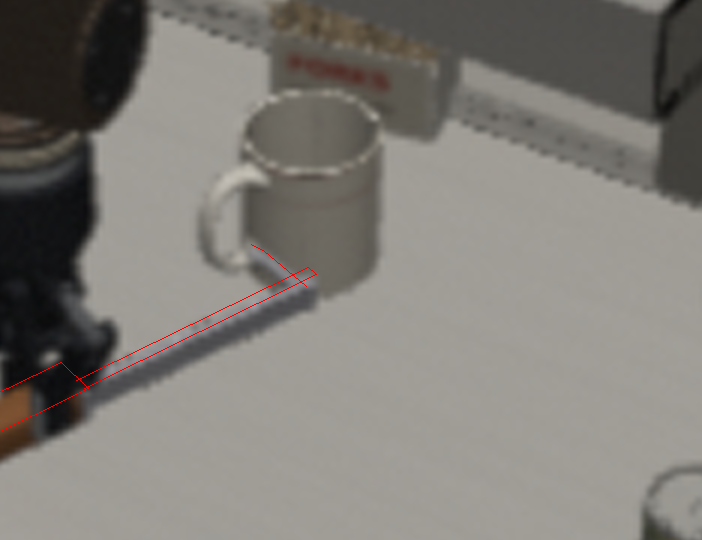

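Request:
play_rows(commands=[[[-0.7,0.4,0],0],[[0,1,0],0],[[0,0.6,0],0]])

```text
time: 15.15
eef_pos: [0.5487, 0.1677, 0.0519]
eef_rot: [-0.55, -3.073, 0.012]
wrist_force: [0.0, -1.2, -1.2]
width: 0.0246
```

```bash
python3 ov.py a11
```

```text
t=15.25 pos [0.5487 0.1677 0.052 ] ang 159.8 tilt [-0.021 -0.004 -1.   ] q [  7.  17. 111.  -0.  54. -63.] F [-0.1  0.  -1.5] w 0.0245
turn -0.004 rad; shift now cm [0.7  1.87 0.39] ; after turn [0.69 1.87 0.4 ]
```

View pics/a11_top.png

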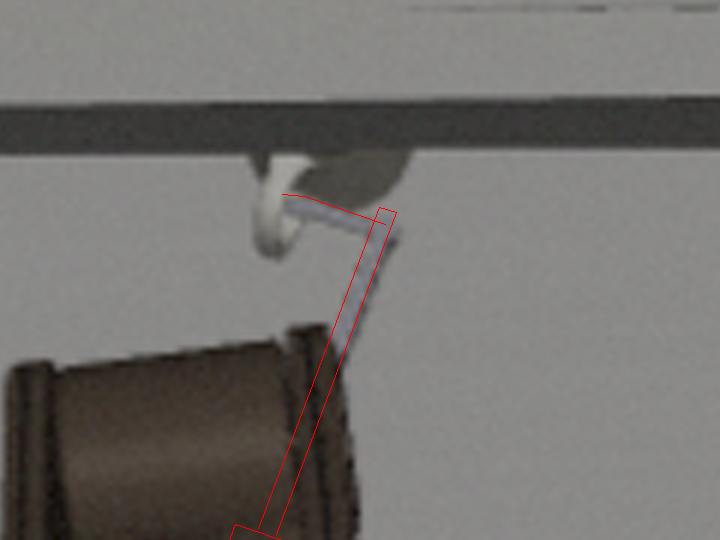

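View pics/a11_scene.png

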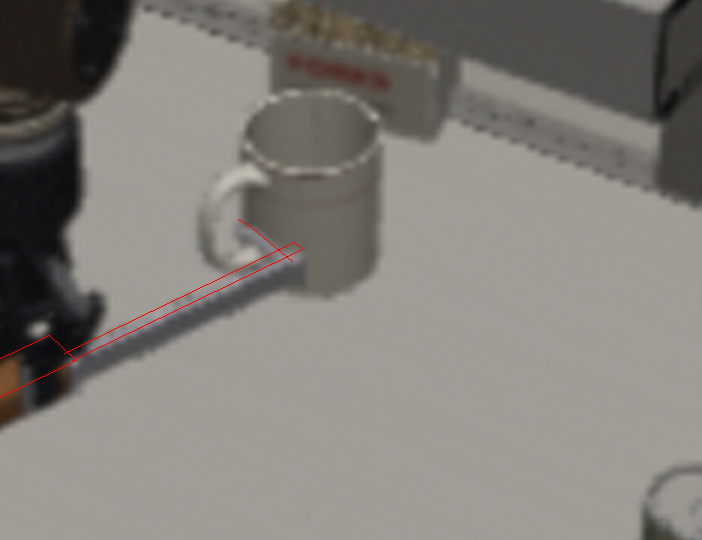

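Request:
play_rows(commands=[[[0,0.8,0],0],[[0,0.8,0],0],[[0,0.4,0],0]])

```text
time: 15.55
eef_pos: [0.5557, 0.1876, 0.0515]
eef_rot: [-0.549, -3.072, 0.012]
wrist_force: [0.4, 0.1, -2.5]
width: 0.0247
```

```bash
python3 ov.py a12
```

```text
t=15.65 pos [0.5556 0.1875 0.0515] ang 159.7 tilt [-0.022 -0.004 -1.   ] q [  9.  18. 109.  -0.  54. -61.] F [-0.2 -0.4 -2.1] w 0.0246
turn -0.004 rad; shift now cm [ 0.66 -0.22  0.36] ; after turn [ 0.67 -0.22  0.35]
```

View pics/a12_top.png

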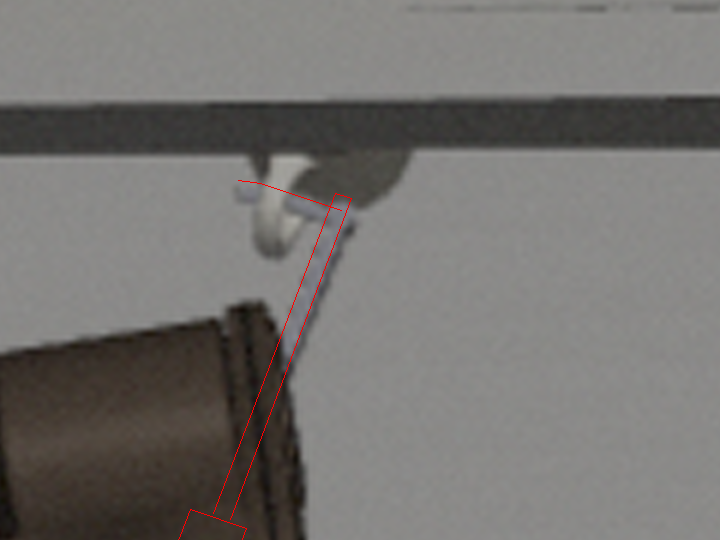

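View pics/a12_scene.png

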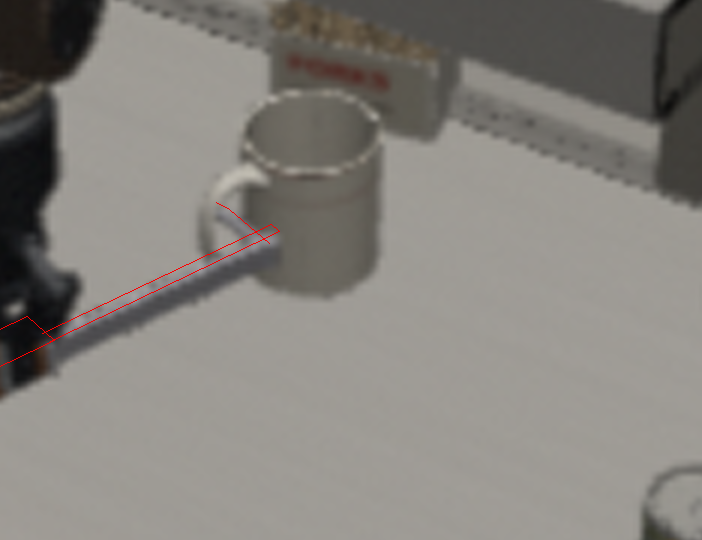

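Request:
play_rows(commands=[[[0.5,0,0],0],[[0.8,0,0],0],[[1,0,0],0],[[1,0,0],0],[[1,0,0],0],[[1,0,0],0],[[1,0,0],0],[[0.5,0,0],0]])

```text
time: 16.45
eef_pos: [0.4855, 0.2123, 0.0527]
eef_rot: [-0.55, -3.072, 0.013]
wrist_force: [0.5, 0.0, -2.6]
width: 0.0243
```

```bash
python3 ov.py a13
```

```text
t=16.55 pos [0.4858 0.2123 0.0527] ang 159.7 tilt [-0.022 -0.004 -1.   ] q [ 13.  12. 117.   0.  53. -57.] F [ 0.3  0.3 -1. ] w 0.0245
turn -0.005 rad; shift now cm [-6.75 -0.12  0.34] ; after turn [-6.75 -0.16  0.47]
```

View pics/a13_top.png

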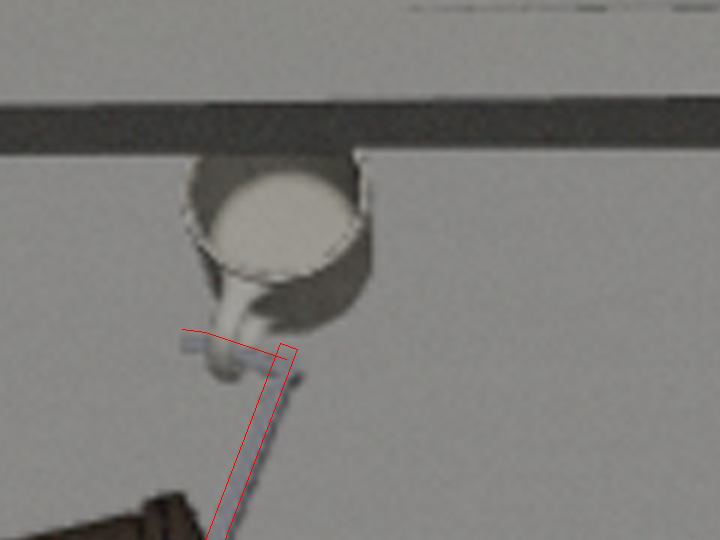

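View pics/a13_scene.png

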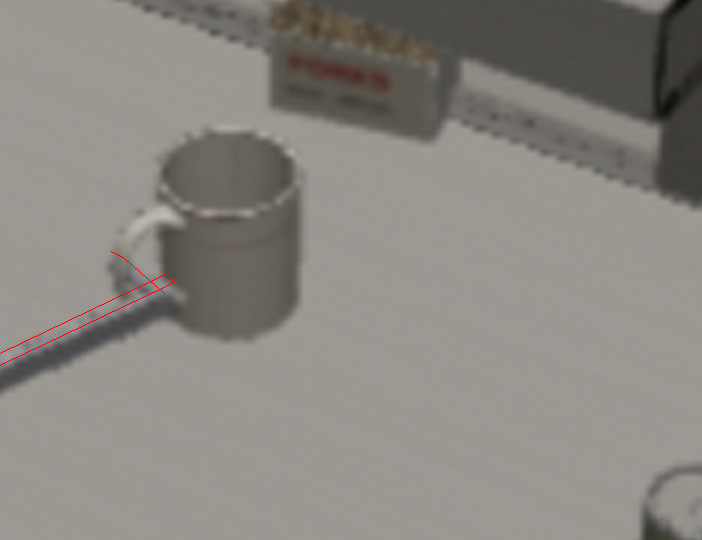

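Request:
play_rows(commands=[[[0.5,0,0],0],[[1,0,0],0],[[1,0,0],0],[[1,0,0],0],[[1,0,0],0],[[1,0,0],0],[[1,0,0],0],[[1,0,0],0],[[1,0,0],0],[[1,0,0],0],[[1,0,0],0],[[1,0,0],0],[[0.8,0,0],0],[[0.4,0,0],0],[[0,0,0],0]])

```text
time: 18.05
eef_pos: [0.3564, 0.2602, 0.0556]
eef_rot: [-0.549, -3.073, 0.012]
wrist_force: [0.6, -0.4, -0.8]
width: 0.0246
```

```bash
sed -i 's/(270,140,387,230)/(210,130,340,230)/; s/(250,120,370,210)/(220,140,350,235)/' ov.py; python3 ov.py a14
```

```text
t=18.15 pos [0.357  0.2601 0.0557] ang 159.7 tilt [-0.02  -0.004 -1.   ] q [ 23.   1. 129.   0.  52. -47.] F [-0.1  0.4 -1.8] w 0.0246
turn -0.005 rad; shift now cm [-20.49  -0.14   0.41] ; after turn [-20.48  -0.25   0.77]
```

View pics/a14_top.png

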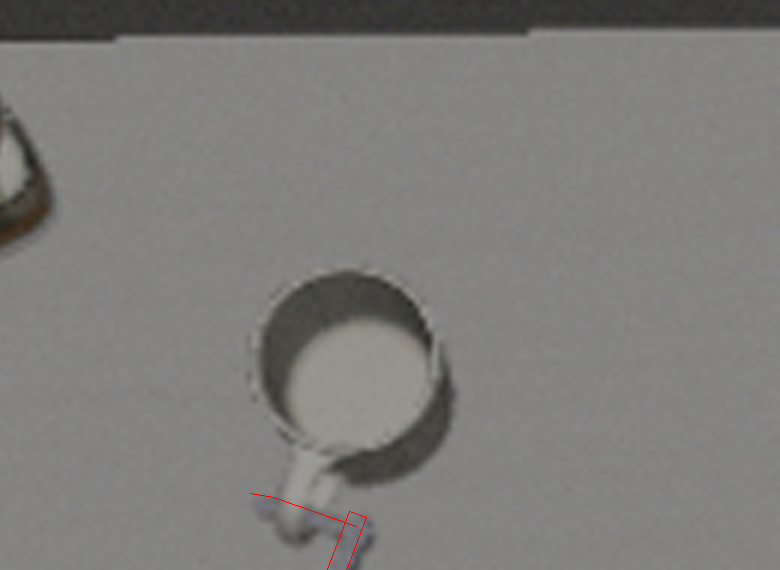

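View pics/a14_scene.png

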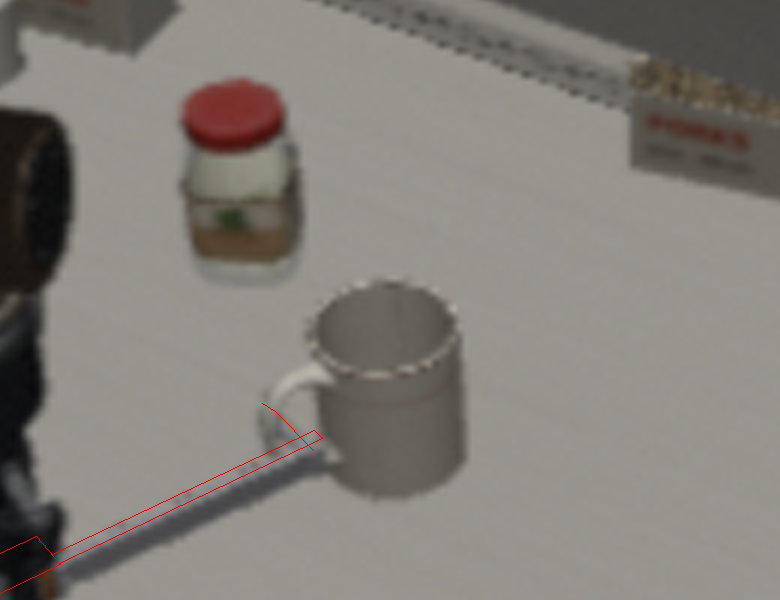

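Request:
play_rows(commands=[[[-0.7,0,0],0],[[0,0.75,0],0.044],[[0,0.75,0],0.044],[[0,0.75,0],0.044],[[0,0.75,0],0.044],[[0,0.75,0],0.044],[[0,0.75,0],0.044],[[0,0,0],0]])

```text
time: 18.95
eef_pos: [0.3915, 0.2974, 0.0553]
eef_rot: [-0.974, -2.97, 0.013]
wrist_force: [-0.2, 1.6, -2.1]
width: 0.0247
```

```bash
 python3 ov.py a15
```

```text
t=19.05 pos [0.3907 0.2968 0.0551] ang 143.8 tilt [-0.018 -0.004 -1.   ] q [ 25.   7. 122.   0.  52. -29.] F [ 0.4 -0.2 -2.2] w 0.0247
turn -0.283 rad; shift now cm [-19.19   0.54   0.46] ; after turn [-18.56  -4.85   0.71]
```

View pics/a15_top.png

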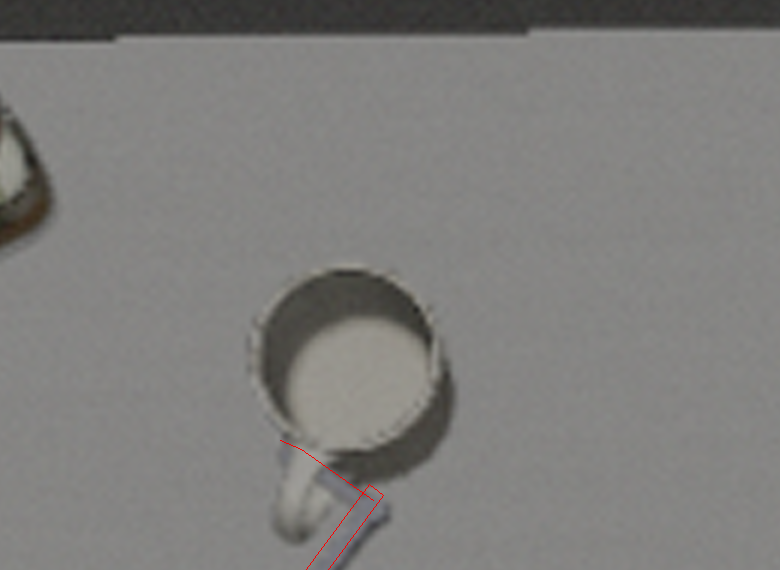

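View pics/a15_scene.png

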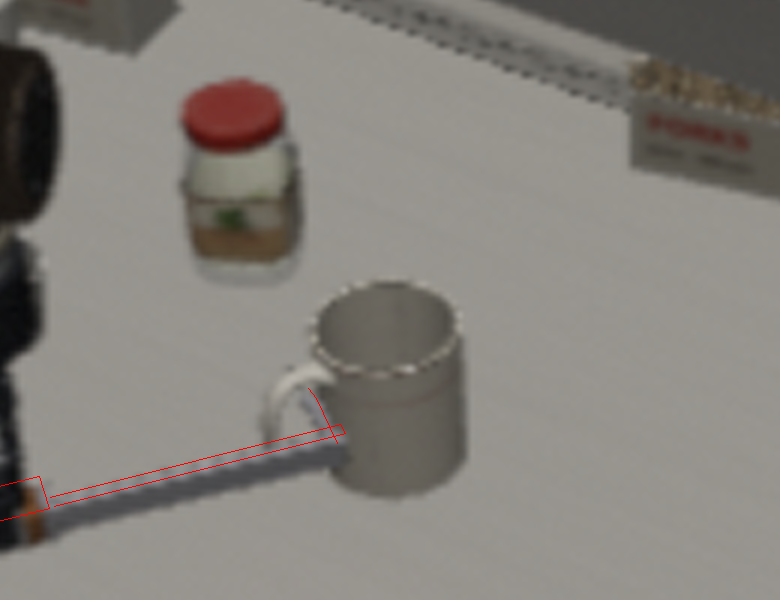

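Request:
play_rows(commands=[[[0.7,0,0],0],[[0,-0.8,0],0],[[0,-1.2,0],0],[[0,-1.2,0],0],[[0,-1.2,0],0],[[0,-1.2,0],0],[[0,-1,0],0]])

```text
time: 19.75
eef_pos: [0.3415, 0.2425, 0.0556]
eef_rot: [-0.969, -2.971, 0.017]
wrist_force: [0.6, 0.2, -0.9]
width: 0.0246
```

```bash
 python3 ov.py a16
```

```text
t=19.85 pos [0.3412 0.2424 0.0554] ang 143.8 tilt [-0.02  -0.005 -1.   ] q [ 21.  -2. 132.   0.  52. -33.] F [-0.  -0.1 -1.9] w 0.0246
turn -0.282 rad; shift now cm [-19.98   7.83   0.35] ; after turn [-21.36   1.95   0.74]
```

View pics/a16_top.png

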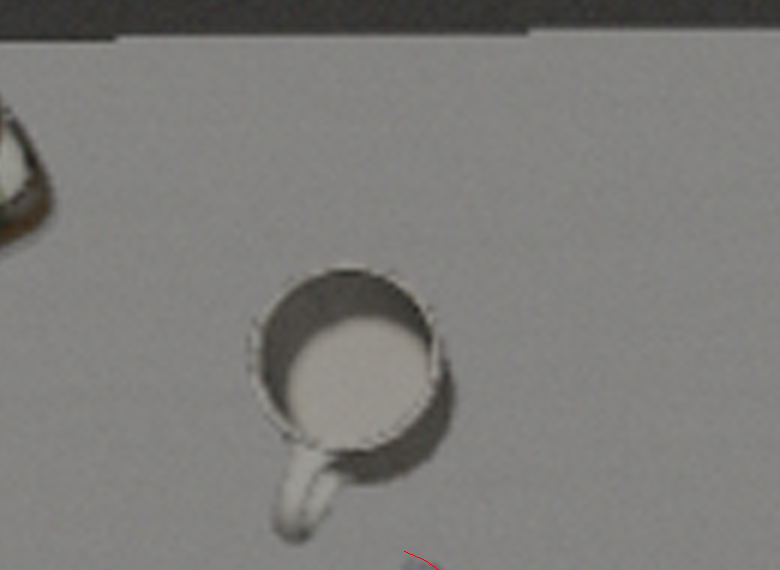

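View pics/a16_scene.png

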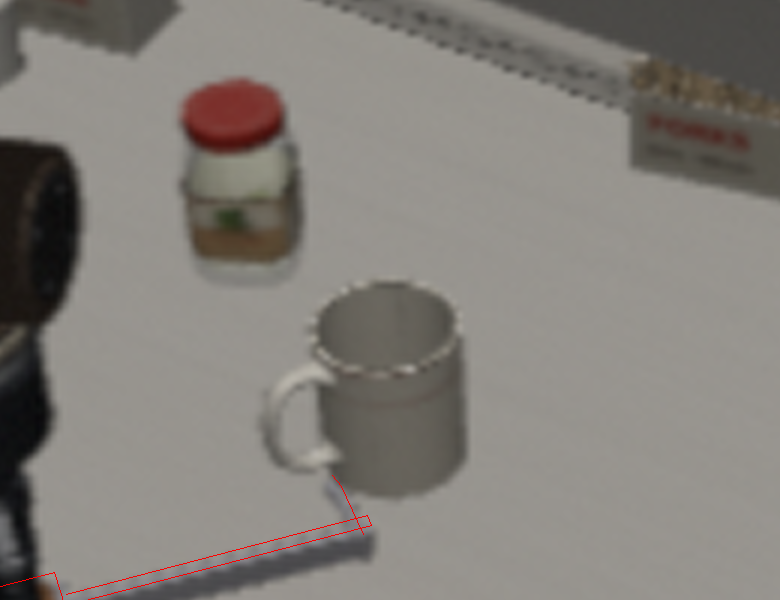

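Request:
play_rows(commands=[[[0,-1,0],0.14],[[0,-1,0],0.14],[[0,-1,0],0.14],[[0,0,0],0.14],[[0,0,0],0.14],[[0,0,0],0.14],[[0,0,0],0.1]])

```text
time: 20.55
eef_pos: [0.323, 0.2212, 0.0581]
eef_rot: [-2.261, -2.171, 0.014]
wrist_force: [-0.1, 0.3, -0.4]
width: 0.0246
```

```bash
python3 - <<'E'
from h import *
to([.44,.07,.03],90)
print("front edge",px2w(cam("top"),[(200,320),(500,320)],0))
E
```

```text
t=20.55 pos [0.323  0.2212 0.0581] ang 87.7 tilt [-0.011 -0.001 -1.   ] q [ 19.  -7. 136.   0.  52.  22.] F [-0.1  0.3 -0.4] w 0.0246
turn -0.041 rad; shift now cm [-14.63  12.34   2.69] ; after turn [-15.12  11.7    2.81]
front edge [[ 0.28883145  0.41160209  0.        ]
 [ 0.27584106 -0.38235305  0.        ]]
```

Request:
play_rows(commands=[[[-2,1.6,0],0],[[-2,1.6,0],0],[[-2,1.6,0],-0.02],[[-2,1.6,0.3],-0.02],[[-2,1.6,0.3],0],[[-2,1.6,0.5],0],[[-2,1.6,0.5],0],[[-1,0.8,0.5],0],[[0,0,0],0]])

```text
time: 21.45
eef_pos: [0.4504, 0.064, 0.0389]
eef_rot: [2.221, 2.221, 0.005]
wrist_force: [-0.3, -0.1, -1.1]
width: 0.0249
```

```bash
python3 - <<'E'
from h import *
to([.44,.07,.009],90)
E
```

```text
t=21.45 pos [0.4504 0.064  0.0389] ang 90.0 tilt [ 0.003  0.002 -1.   ] q [ -5.   4. 128.   0.  48.  -5.] F [-0.3 -0.1 -1.1] w 0.0249
turn 0.000 rad; shift now cm [ 0.59 -1.05  2.99] ; after turn [ 0.6  -1.04  2.99]
```

Request:
play_rows(commands=[[[0,0,1.2],0],[[0,0,1],0],[[0,0,0.4],0],[[0,0,0.2],0],[[0,0,0],0]])

```text
time: 21.95
eef_pos: [0.4485, 0.0666, 0.0089]
eef_rot: [-2.217, -2.225, -0.003]
wrist_force: [-0.2, -0.9, 2.1]
width: 0.0247
```

```bash
python3 - <<'E'
from h import *
to([.44,.07,.009],90)
im=bot.read_camera("scene");A=big(im,5);cv2.imwrite("pics/s17.png",A[190*5:300*5,200*5:350*5])
E
```

```text
t=21.95 pos [0.4485 0.0666 0.0089] ang 90.2 tilt [ 0.001  0.002 -1.   ] q [ -4.   7. 128.   0.  45.  -5.] F [-0.2 -0.9  2.1] w 0.0247
turn 0.004 rad; shift now cm [ 0.34 -0.85 -0.01] ; after turn [ 0.34 -0.85 -0.01]
```

View pics/s17.png

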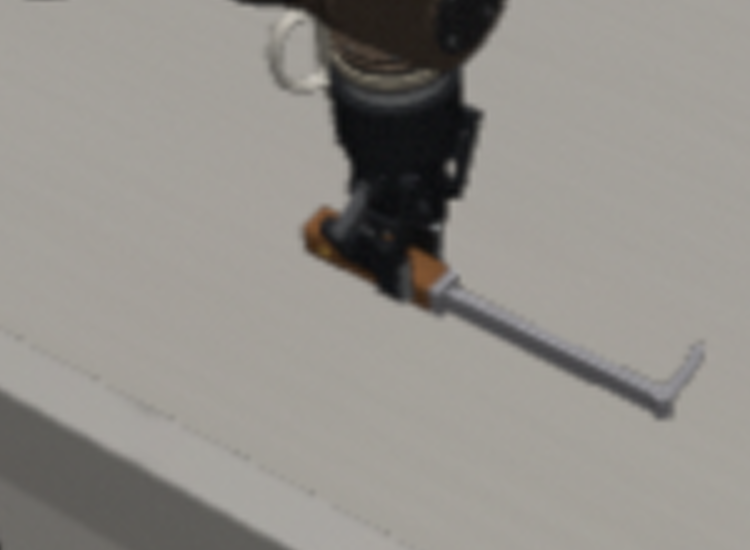

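Request:
play_rows(commands=[[[0,0,0],0],[[0,0,0],0],[[0,0,-1.5],0],[[0,0,-3],0],[[0,0,-3],0],[[0,0,-3],0],[[0,0,-3],0],[[0,0,-2],0]], fingers=0.3)

```text
time: 22.8
eef_pos: [0.4452, 0.0675, 0.1664]
eef_rot: [-2.212, -2.222, 0.002]
wrist_force: [0.6, -0.8, -0.1]
width: 0.0555
```

```bash
python3 w.py w18; python3 - <<'E'
from h import *
to([.54,.21,.15],155)
cv2.imwrite("pics/t18.png",bot.read_camera("top"));cv2.imwrite("pics/s18.png",bot.read_camera("scene"))
crop(cv2.imread("pics/t18.png"),210,140,410,280,4,"t18c")
crop(cv2.imread("pics/s18.png"),200,140,390,280,4,"s18c")
E
```

```text
t=22.85 pos [0.4472 0.0674 0.1697] ang 90.3 tilt [ 0.     0.003 -1.   ] q [ -4.  -9. 124.   0.  65.  -5.] F [1.4 0.7 3.4] w 0.0554
turn -1.130 rad; shift now cm [14.21  9.35  2.01] ; after turn [-2.38 16.84  1.97]
```

View pics/t18c.png

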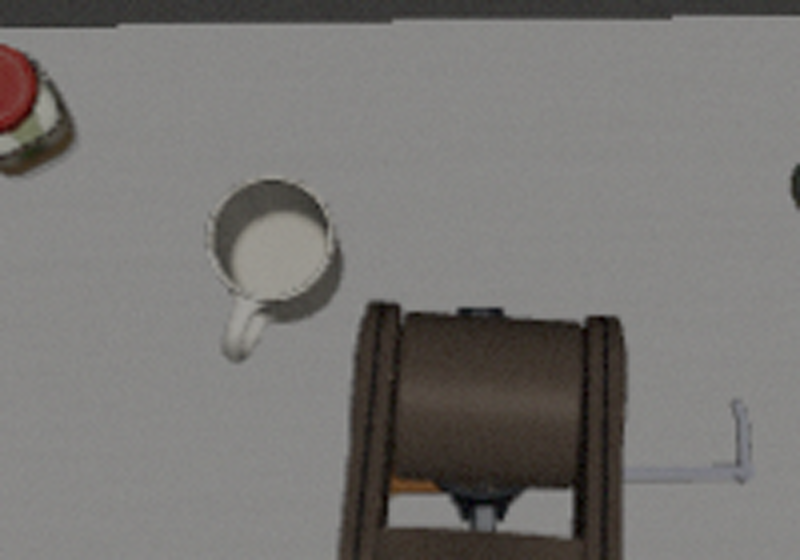

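View pics/w18.png

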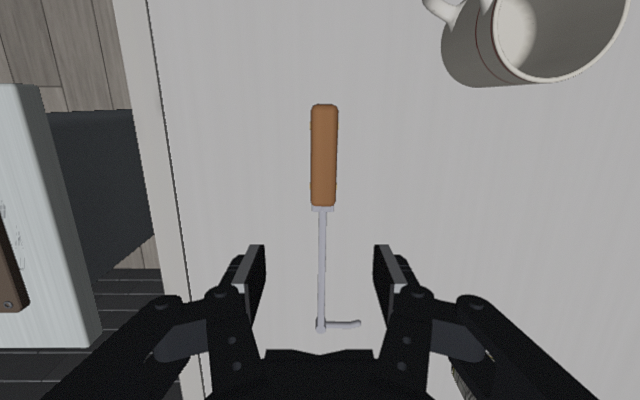

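View pics/s18c.png

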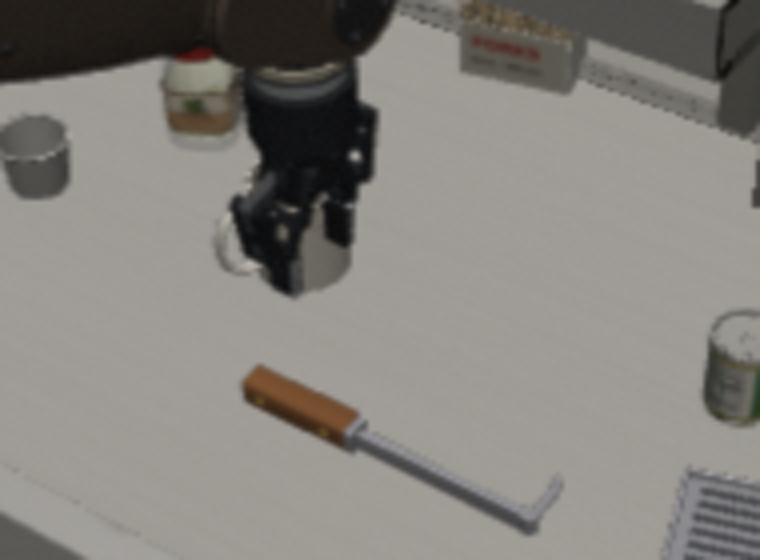

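```bash
python3 - <<'E'
from h import *
t=cam("top")
c=px2w(t,[(277.5,200)],.094)[0]; h=px2w(t,[(268.4,229.5)],.045)[0]; print(c,h)
d=c-h; my=np.arctan2(d[1],d[0])-np.pi/2; print(np.rad2deg(my),np.linalg.norm(d[:2]))
mo=c[:2]-.019*np.array([-np.sin(my),np.cos(my)]);print(mo)
A=big(cv2.imread("pics/t18.png"),6);draw(A,t,MUG,mo,my,(0,0,255),6);cv2.imwrite("pics/o18.png",A[170*6:250*6,230*6:330*6])
w=wcam("w18");A=big(cv2.imread("pics/w18.png"),3);draw(A,w,MUG,mo,my,(0,0,255),3);cv2.imwrite("pics/o18w.png",A[0:400,1100:1900])
E
```

```text
[0.58982144 0.1980288  0.094     ] [0.52141316 0.22675593 0.045     ]
-112.7793134486544 0.0741952909586358
[0.57230339 0.20538527]
```

View pics/o18.png

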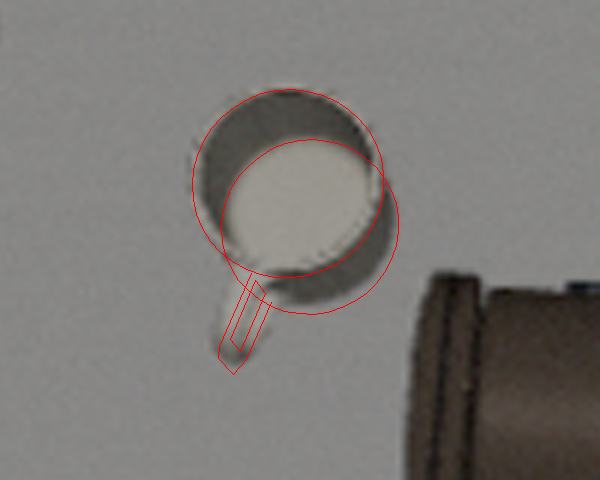

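View pics/o18w.png

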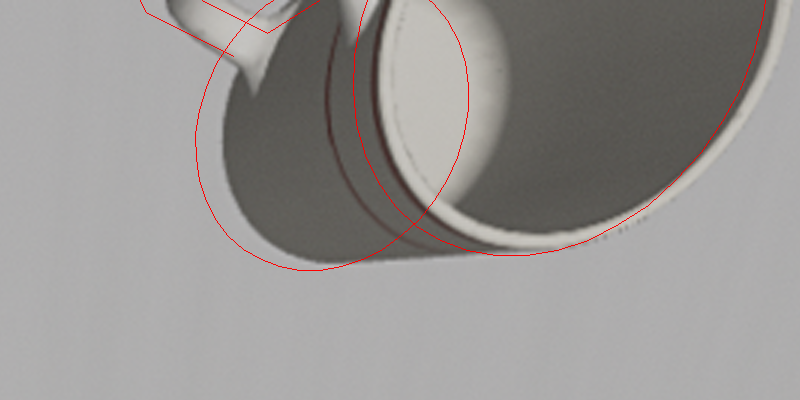

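Request:
play_rows(commands=[[[1.5,1,0],-0.145],[[1,1,0],-0.145],[[1,1,0],-0.145],[[0,1,0],-0.145],[[0,1,0],-0.145],[[0,1,0],-0.145],[[0,1,0],-0.145],[[0,1,0],-0.145],[[0,2,0],0],[[0,2,0],0]])

```text
time: 23.95
eef_pos: [0.5102, 0.1789, 0.1413]
eef_rot: [-0.567, -3.05, 0.01]
wrist_force: [-0.4, 0.1, -0.0]
width: 0.0558
```

```bash
python3 - <<'E'
from h import *
to([.538,.221,.16],157.2)
E
```

```text
t=23.95 pos [0.5102 0.1789 0.1413] ang 158.9 tilt [-0.04   0.001 -0.999] q [  8.   6. 112.   0.  64. -61.] F [-0.4  0.1 -0. ] w 0.0558
turn 0.030 rad; shift now cm [-1.01  4.91 -1.98] ; after turn [-0.93  4.96 -1.87]
```

Request:
play_rows(commands=[[[-0.5,2,-1],0.03],[[-0.5,2,-1],0],[[0,1,0],0],[[0,0,0],0]])

```text
time: 24.35
eef_pos: [0.5348, 0.2237, 0.1496]
eef_rot: [-0.609, -3.026, 0.02]
wrist_force: [0.8, 0.7, 0.5]
width: 0.0554
```

```bash
python3 w.py w19; python3 - <<'E'
from h import *
to([.538,.221,.16],157.2)
mo=np.array([.5753,.2054]);my=np.deg2rad(-112.8)
w=wcam("w19");A=cv2.imread("pics/w19.png");draw(A,w,MUG,mo,my,(0,0,255),1);cv2.imwrite("pics/o19w.png",A)
E
```

```text
t=24.40 pos [0.5344 0.2232 0.1495] ang 157.2 tilt [-0.057 -0.002 -0.998] q [ 12.  11. 106.   1.  66. -55.] F [ 0.2  0.3 -0.5] w 0.0553
turn 0.000 rad; shift now cm [-0.36 -0.09 -1.07] ; after turn [-0.41 -0.06 -1.05]
```

View pics/o19w.png

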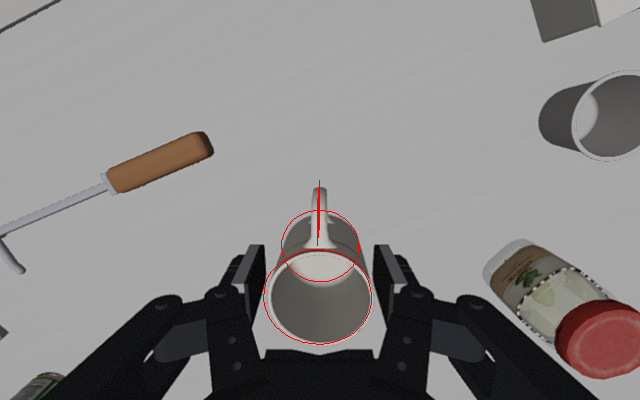

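```bash
python3 - <<'E'
from h import *
to([.535,.222,.105],157.2)
E
```

```text
t=24.40 pos [0.5344 0.2232 0.1495] ang 157.2 tilt [-0.057 -0.002 -0.998] q [ 12.  11. 106.   1.  66. -55.] F [ 0.2  0.3 -0.5] w 0.0553
turn 0.000 rad; shift now cm [-0.33  0.02  4.44] ; after turn [-0.1  -0.09  4.45]
```

Request:
play_rows(commands=[[[-0.1,-0.1,2],0],[[-0.1,0,2],0],[[0,0,0],0]])

```text
time: 24.7
eef_pos: [0.531, 0.2192, 0.1058]
eef_rot: [-0.609, -3.022, 0.025]
wrist_force: [-0.7, -1.6, -0.3]
width: 0.0556
```

```bash
python3 - <<'E'
from h import *
to([.535,.222,.062],157.2)
E
```

```text
t=24.70 pos [0.531  0.2192 0.1058] ang 157.2 tilt [-0.061 -0.004 -0.998] q [ 12.  13. 108.   1.  62. -55.] F [-0.7 -1.6 -0.3] w 0.0556
turn -0.001 rad; shift now cm [-0.5   0.53  4.35] ; after turn [-0.26  0.41  4.38]
```

Request:
play_rows(commands=[[[-0.3,0.3,1.5],0],[[-0.2,0.1,1.5],0],[[0,0,0.8],0],[[0,0,0.3],0],[[0,0,0],0]])

```text
time: 25.2
eef_pos: [0.5344, 0.2196, 0.0613]
eef_rot: [-0.611, -3.02, 0.026]
wrist_force: [-0.0, -0.0, 0.2]
width: 0.0552
```

```bash
python3 w.py w20; python3 - <<'E'
from h import *
to([.535,.222,.062],157.2)
mo=np.array([.5753,.2054]);my=np.deg2rad(-112.8)
w=wcam("w20");A=cv2.imread("pics/w20.png");draw(A,w,MUG,mo,my,(0,0,255),1);cv2.imwrite("pics/o20w.png",A)
E
```

```text
t=25.25 pos [0.5346 0.2196 0.0617] ang 157.1 tilt [-0.061 -0.004 -0.998] q [ 12.  17. 109.   1.  58. -55.] F [-0.1  0.2 -0.3] w 0.0553
turn -0.002 rad; shift now cm [ 0.06  0.23 -0.04] ; after turn [ 0.05  0.23 -0.03]
```

View pics/o20w.png

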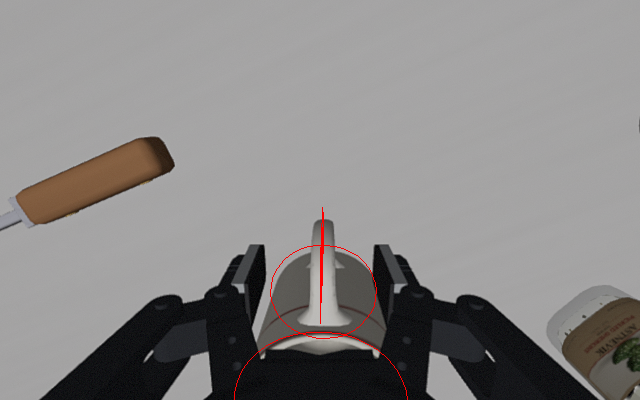

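Request:
play_rows(commands=[[[0,0.25,0],0],[[0,0,0],0]])

```text
time: 25.45
eef_pos: [0.5364, 0.2224, 0.0627]
eef_rot: [-0.611, -3.023, 0.024]
wrist_force: [0.5, 0.3, 0.8]
width: 0.0557
```

Request:
play_rows(commands=[[[0,0,0],0],[[0,0,0],0],[[0,0,0],0],[[0,0,0],0]], fingers=-1)

```text
time: 25.85
eef_pos: [0.5375, 0.2228, 0.0644]
eef_rot: [-0.611, -3.026, 0.022]
wrist_force: [0.4, 0.5, -0.8]
width: 0.0169
```

```bash
python3 w.py w21; python3 - <<'E'
from h import *
to([.535,.222,.062],157.2)
E
```

```text
t=25.90 pos [0.5375 0.2228 0.0644] ang 157.1 tilt [-0.056 -0.003 -0.998] q [ 12.  17. 108.   1.  58. -55.] F [ 0.  -0.4 -0.9] w 0.0173
turn -0.002 rad; shift now cm [ 0.19 -0.16  0.25] ; after turn [ 0.2  -0.17  0.24]
```

View pics/w21.png

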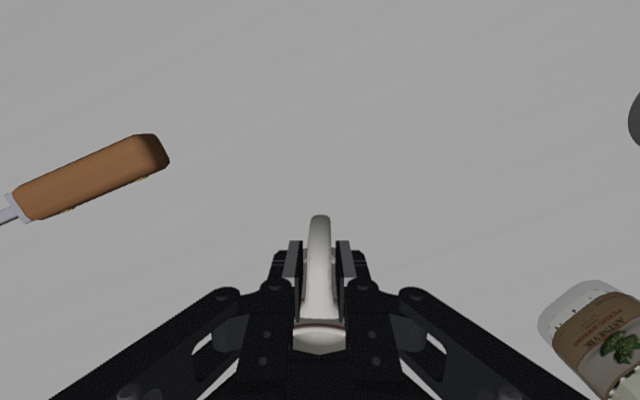

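Request:
play_rows(commands=[[[0,0,-0.5],0],[[0,0,-1],0],[[0,0,-1.5],0],[[0,0,-2],0],[[0,0,-2],0],[[0,0,-1.5],0],[[0,0,0],0]])

```text
time: 26.6
eef_pos: [0.5418, 0.2231, 0.156]
eef_rot: [-0.611, -3.024, 0.022]
wrist_force: [0.7, 0.3, -1.1]
width: 0.0171
```

```bash
python3 - <<'E'
from h import *
to([.451,-.24,.15],157.2)
im=bot.read_camera("scene");cv2.imwrite("pics/s22.png",im);crop(im,200,100,380,240,4,"s22c")
C=wcam("w1"); print("tray corners w1",px2w(C,[(252,126),(119,153)],.010))
C=wcam("w2"); print(px2w(C,[(176,133)],.010));C=wcam("w3"); print(px2w(C,[(173,157)],.010))
C=wcam("w5"); print(px2w(C,[(586,42)],.010))
E
```

```text
t=26.60 pos [0.5418 0.2231 0.156 ] ang 157.1 tilt [-0.058 -0.003 -0.998] q [ 12.  11. 105.   1.  67. -55.] F [ 0.7  0.3 -1.1] w 0.0171
turn -0.002 rad; shift now cm [ -9.67 -46.18   1.27] ; after turn [ -9.57 -46.21   0.6 ]
tray corners w1 [[ 0.55284682 -0.18060089  0.01      ]
 [ 0.58923224 -0.30629665  0.01      ]]
[[ 0.55278803 -0.17863657  0.01      ]]
[[ 0.55141781 -0.17795599  0.01      ]]
[[ 0.55353118 -0.17917819  0.01      ]]
```

View pics/s22c.png

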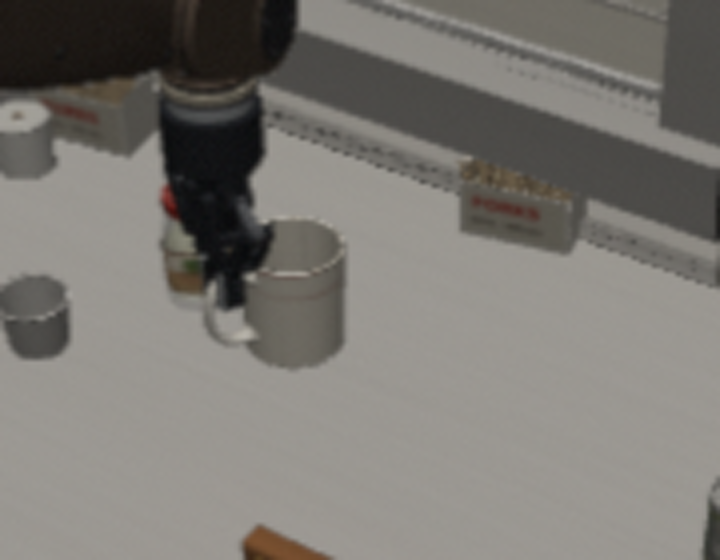

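Request:
play_rows(commands=[[[-0.3,-1.5,0],0],[[-0.6,-2.5,0],0],[[-0.6,-3,0],0],[[-0.6,-3,0],0],[[-0.6,-3,0],0],[[-0.6,-3,0],0],[[-0.6,-3,0],0],[[-0.6,-3,0],0],[[-0.6,-3,0],0],[[-0.6,-3,0],0],[[-0.6,-3,0],0],[[-0.6,-3,0],0],[[-0.6,-3,0],0],[[-0.6,-3,0],0],[[-0.4,-2,0],0],[[-0.2,-1,0],0],[[0,0,0],0]])

```text
time: 28.35
eef_pos: [0.4288, -0.2305, 0.1448]
eef_rot: [-0.605, -2.984, 0.028]
wrist_force: [-0.1, -0.5, -1.7]
width: 0.017
```

```bash
python3 - <<'E'
from h import *
to([.4527,-.2362,.12],157.1)
E
```

```text
t=28.35 pos [ 0.4288 -0.2305  0.1448] ang 157.0 tilt [-0.098  0.001 -0.995] q [ -38.    1.  118.   -4.   66. -104.] F [-0.1 -0.5 -1.7] w 0.0170
turn -0.002 rad; shift now cm [-2.64  0.5   2.23] ; after turn [-2.42  0.41  2.48]
```

Request:
play_rows(commands=[[[-0.8,0.2,0],0],[[-1,0.2,0.5],0],[[-0.6,0.1,1],0],[[0,0,1],0],[[0,0,0],0]])

```text
time: 28.85
eef_pos: [0.452, -0.2317, 0.1134]
eef_rot: [-0.599, -2.982, 0.024]
wrist_force: [0.3, 1.1, -1.6]
width: 0.017
```

```bash
python3 - <<'E'
from h import *
to([.4553,-.2362,.09],157.1)
im=bot.read_camera("scene");cv2.imwrite("pics/s23.png",im);crop(im,310,190,450,330,5,"s23c")
im=bot.read_camera("top");cv2.imwrite("pics/t23.png",im);crop(im,370,160,510,280,5,"t23c")
E
```

```text
t=28.85 pos [ 0.452  -0.2317  0.1134] ang 157.2 tilt [-0.101  0.004 -0.995] q [ -37.    6.  116.   -4.   63. -102.] F [ 0.3  1.1 -1.6] w 0.0170
turn 0.002 rad; shift now cm [-0.7  -0.2   2.29] ; after turn [-0.48 -0.28  2.34]
```

View pics/s23c.png

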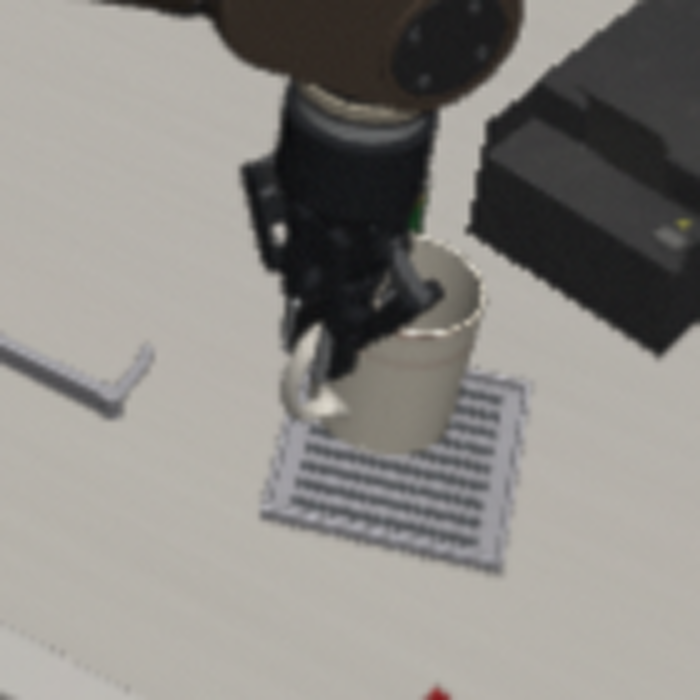

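View pics/t23c.png

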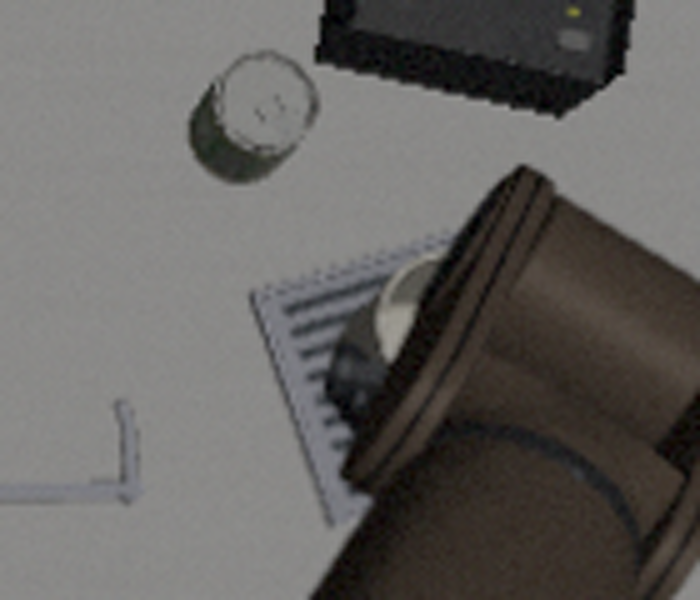

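Request:
play_rows(commands=[[[-0.5,-0.2,0.8],0],[[-0.3,0,0.8],0],[[0,0,0.8],0],[[0,0,0.5],0],[[0,0,0],0]])

```text
time: 29.45
eef_pos: [0.4569, -0.2381, 0.0835]
eef_rot: [-0.6, -2.986, 0.027]
wrist_force: [0.3, 0.6, -0.9]
width: 0.0169
```

```bash
python3 w.py w24; python3 - <<'E'
from h import *
to([.4553,-.2362,.072],157.1)
im=bot.read_camera("scene");cv2.imwrite("pics/s24.png",im);crop(im,340,220,440,310,7,"s24c")
E
```

```text
t=29.50 pos [ 0.457  -0.2381  0.0837] ang 157.2 tilt [-0.097  0.002 -0.995] q [ -37.    9.  116.   -4.   59. -102.] F [ 0.2 -0.2 -1.4] w 0.0170
turn 0.001 rad; shift now cm [0.12 0.15 1.18] ; after turn [0.23 0.11 1.17]
```

View pics/s24c.png

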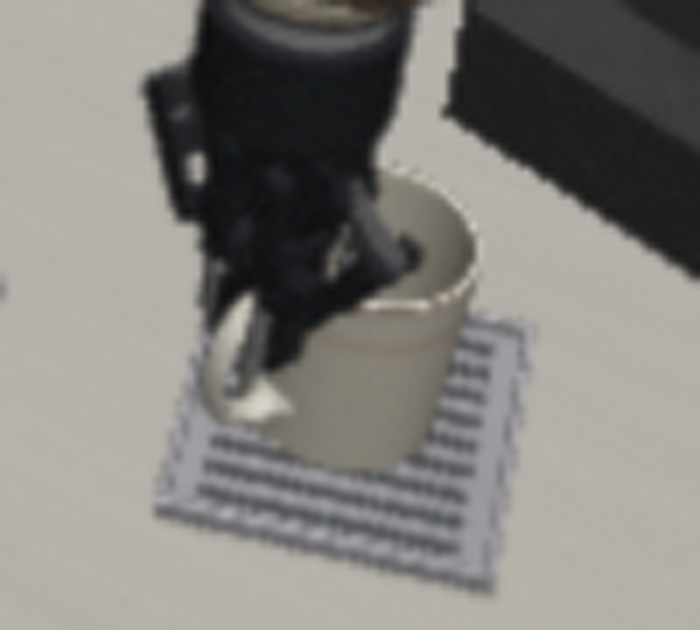

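View pics/w24.png

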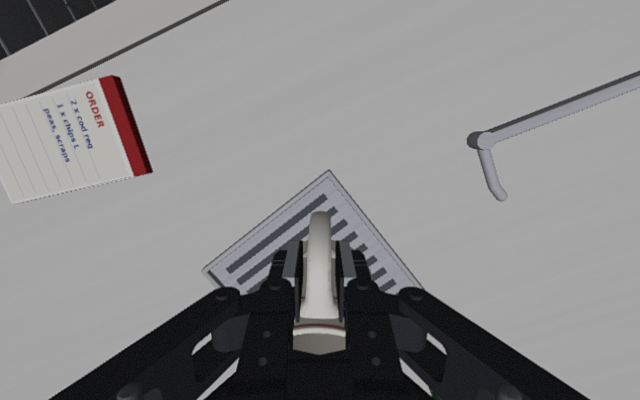

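```bash
python3 - <<'E'
from h import *
C=wcam("w24"); p=px2w(C,[(330,170),(203,269)],.010);print(p)
d=p[1]-p[0]; L=np.linalg.norm(d); u=d[:2]/L; n=np.array([-u[1],u[0]]); n=n if n[0]>0 else -n
print(L, "centre",p[:,:2].mean(0)+.067*n, p[0][:2]+.067*u+.067*n)
E
```

```text
[[ 0.42723646 -0.21801093  0.01      ]
 [ 0.46279132 -0.3436023   0.01      ]]
0.13052716463769495 centre [ 0.50948033 -0.2625562 ] [ 0.50995332 -0.26422695]
```

Request:
play_rows(commands=[[[-0.05,0.05,0.5],0],[[-0.05,0,0.4],0],[[0,0,0.2],0],[[0,0,0],0]])

```text
time: 29.95
eef_pos: [0.4581, -0.2388, 0.0736]
eef_rot: [-0.601, -2.989, 0.03]
wrist_force: [-0.0, 0.7, -1.0]
width: 0.0169
```

```bash
python3 - <<'E'
from h import *
to([.4563,-.2372,.069],157.1)
E
```

```text
t=29.95 pos [ 0.4581 -0.2388  0.0736] ang 157.2 tilt [-0.094 -0.001 -0.996] q [ -37.   10.  116.   -4.   58. -102.] F [-0.   0.7 -1. ] w 0.0169
turn 0.001 rad; shift now cm [0.19 0.1  0.48] ; after turn [0.23 0.08 0.46]
```

Request:
play_rows(commands=[[[0.1,0.1,0.2],0],[[0,0,0.2],0],[[0,0,0.1],0]])

```text
time: 30.25
eef_pos: [0.4576, -0.238, 0.0694]
eef_rot: [-0.601, -2.991, 0.031]
wrist_force: [-1.2, -0.1, 1.3]
width: 0.017
```

```bash
python3 - <<'E'
from h import *
to([.4563,-.2372,.067],157.1)
E
```

```text
t=30.25 pos [ 0.4576 -0.238   0.0694] ang 157.2 tilt [-0.093 -0.002 -0.996] q [ -37.   10.  116.   -4.   58. -102.] F [-1.2 -0.1  1.3] w 0.0170
turn 0.001 rad; shift now cm [0.13 0.03 0.26] ; after turn [0.15 0.02 0.24]
```

Request:
play_rows(commands=[[[0,0,0.2],0],[[0,0,0.2],0]])

```text
time: 30.45
eef_pos: [0.4577, -0.2389, 0.0684]
eef_rot: [-0.601, -2.99, 0.033]
wrist_force: [-4.2, 4.4, 15.0]
width: 0.0168
```

```bash
python3 - <<'E'
from h import *
to([.4563,-.2372,.067],157.1)
im=bot.read_camera("scene");cv2.imwrite("pics/s25.png",im);crop(im,340,220,440,310,7,"s25c")
E
```

```text
t=30.45 pos [ 0.4577 -0.2389  0.0684] ang 157.2 tilt [-0.094 -0.003 -0.996] q [ -37.   11.  116.   -4.   57. -102.] F [-4.2  4.4 15. ] w 0.0168
turn 0.001 rad; shift now cm [0.19 0.11 0.15] ; after turn [0.2  0.11 0.14]
```

View pics/s25c.png

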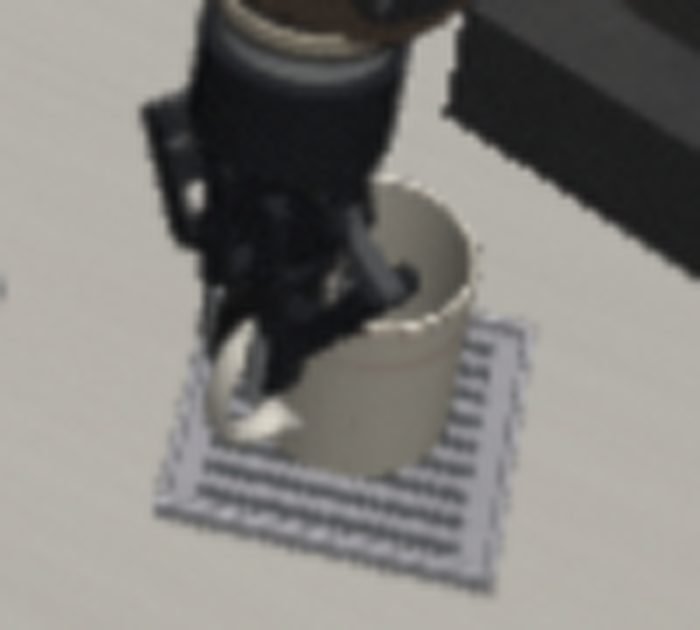

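Request:
play_rows(commands=[[[0,0,-0.1],0]])

```text
time: 30.6
eef_pos: [0.4585, -0.2392, 0.07]
eef_rot: [-0.601, -2.992, 0.034]
wrist_force: [0.5, 0.4, -0.4]
width: 0.017
```

Request:
play_rows(commands=[[[0,0,0],0],[[0,0,0],0],[[0,0,0],0]], fingers=0.25)

```text
time: 30.9
eef_pos: [0.4591, -0.2396, 0.0701]
eef_rot: [-0.602, -2.994, 0.035]
wrist_force: [0.1, 0.6, 0.3]
width: 0.0534
```

```bash
python3 w.py w26; python3 - <<'E'
from h import *
to([.4563,-.2372,.16],157.1)
im=bot.read_camera("scene");cv2.imwrite("pics/s26.png",im);crop(im,340,220,440,310,7,"s26c")
E
```

```text
t=30.95 pos [ 0.459  -0.2395  0.07  ] ang 157.2 tilt [-0.09  -0.005 -0.996] q [ -37.   10.  116.   -4.   57. -102.] F [-0.5  0.6  1. ] w 0.0535
turn 0.001 rad; shift now cm [ 1.07 -0.25 -8.94] ; after turn [ 0.34  0.11 -9.  ]
```

View pics/s26c.png

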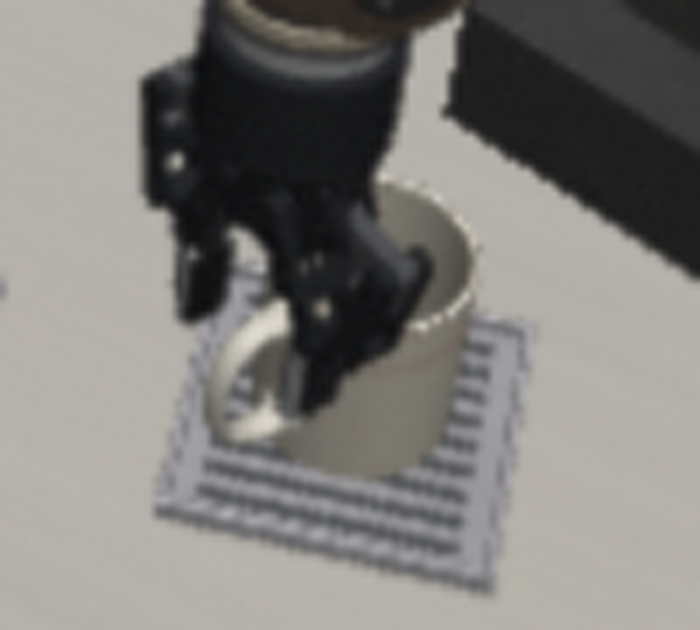

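View pics/w26.png

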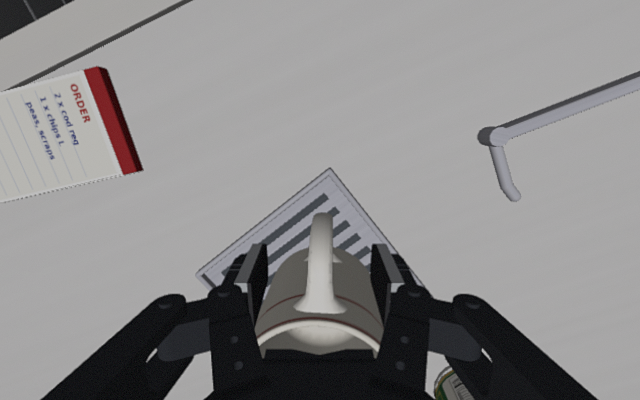

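Request:
play_rows(commands=[[[0.1,0,-1],0],[[0.2,0,-2],0],[[0.2,0,-2],0],[[0.3,0,-3],0],[[0.3,0,-3],0],[[0.3,0,-3],0],[[2,1,-3],0],[[3,1,0],0],[[3,2,0],0],[[2,2,0],0],[[0,3,0],0],[[0,3,0],0],[[0,3,0],0],[[0,3,0],0],[[0,3,0],0],[[0,0,0],0]])

```text
time: 32.6
eef_pos: [0.4495, 0.0073, 0.2592]
eef_rot: [-0.61, -3.006, 0.038]
wrist_force: [0.0, -0.3, 0.2]
width: 0.0534
```

```bash
python3 - <<'E'
from h import *
to([.45,0,.2],157.1)
t=cam("top");s=cam("scene")
im=bot.read_camera("scene");cv2.imwrite("pics/s27.png",im);crop(im,310,180,440,310,6,"s27c")
im=bot.read_camera("top");cv2.imwrite("pics/t27.png",im);crop(im,380,160,500,270,6,"t27c")
E
```

```text
t=32.60 pos [0.4495 0.0073 0.2592] ang 157.0 tilt [-0.078 -0.01  -0.997] q [-11. -12. 117.  -1.  79. -78.] F [ 0.  -0.3  0.2] w 0.0534
turn -0.002 rad; shift now cm [-0.73 -0.42  5.9 ] ; after turn [-0.33 -0.65  5.92]
```

View pics/s27c.png

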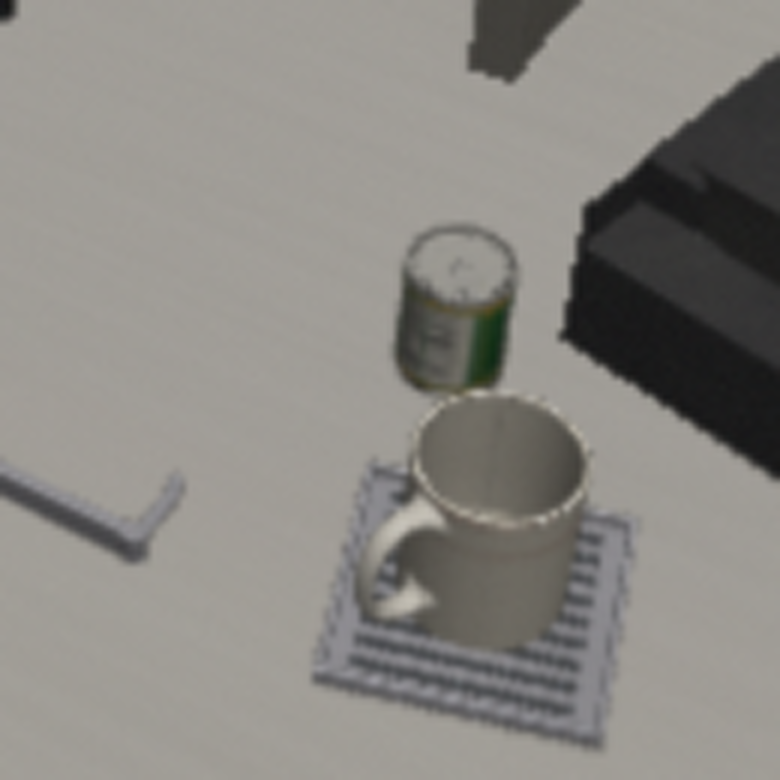

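View pics/t27c.png

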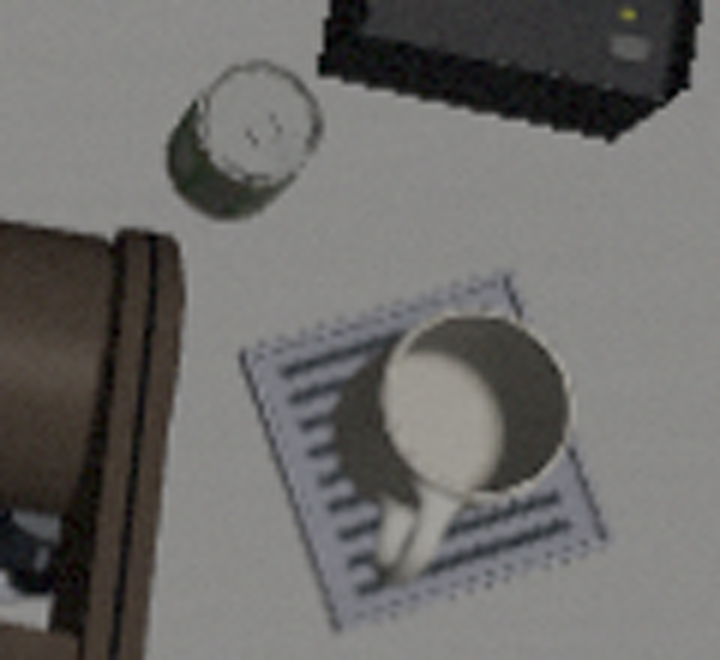

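View pics/t27.png

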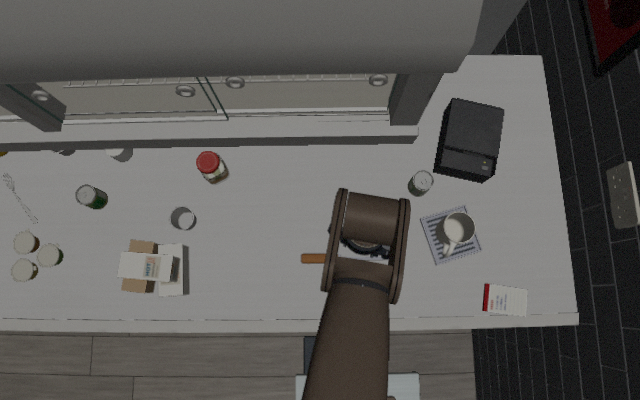

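Now a numeric check of the mug in the tray, with the rim compared to the tray corners in the same picture.

```bash
python3 - <<'E'
from h import *
t=cam("top");s=cam("scene")
f=lambda x,y:((x+.5)/6+379.5,(y+.5)/6+159.5)
tr=px2w(t,[f(508,275),f(606,540),f(337,628),f(242,352)],.009)
print("tray",tr.mean(0)[:2],"rim c",px2w(t,[f(478,407)],.098)[0][:2])
g=lambda x,y:((x+.5)/6+309.5,(y+.5)/6+179.5)
ts=px2w(s,[g(636,518),g(603,745),g(315,680),g(375,465)],.009)
print("scene tray",ts.mean(0)[:2],"rim c",px2w(s,[g(499,458)],.098)[0][:2])
c=np.array([.509,-.262]);
for nm,C,mc in(("top",t,px2w(t,[f(478,407)],.098)[0][:2]),("scene",s,px2w(s,[g(499,458)],.098)[0][:2])):
    im=cv2.imread("pics/%s27.png"%nm[0]);A=big(im,6)
    my=np.deg2rad(-112.9); mo=mc-.019*np.array([-np.sin(my),np.cos(my)])
    draw(A,C,[np.array(l)+[0,0,.004] for l in MUG],mo,my,(0,0,255),6)
    x,y=(380,160) if nm=="top" else (310,180)
    cv2.imwrite("pics/o27%s.png"%nm,A[y*6+200:y*6+780,x*6+100:x*6+720])
E
```

```text
tray [ 0.5062871  -0.26258374] rim c [ 0.51115133 -0.26058862]
scene tray [ 0.50669475 -0.26753309] rim c [ 0.51355763 -0.26270194]
```

View pics/o27top.png

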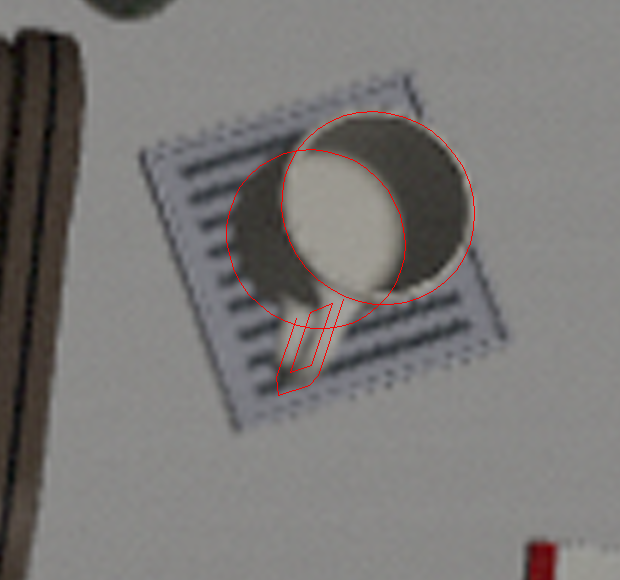

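View pics/o27scene.png

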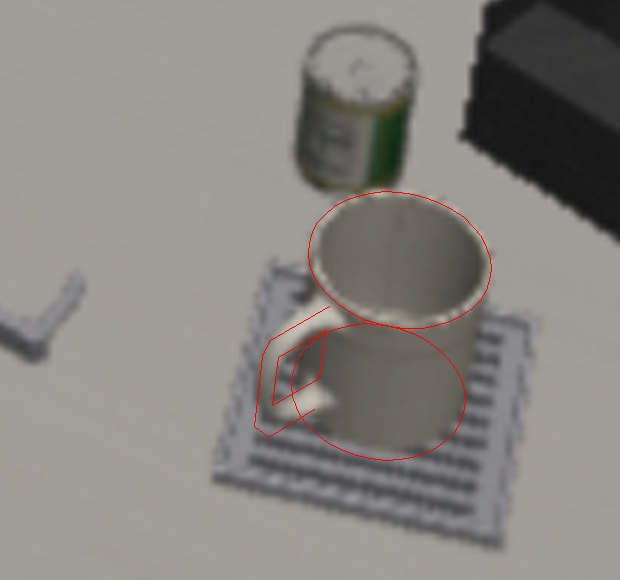

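```bash
python3 - <<'E'
from h import *
crop(cv2.imread("pics/s27.png"),180,120,360,260,4,"s27d")
E
```

```text
(no output)
```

View pics/s27d.png

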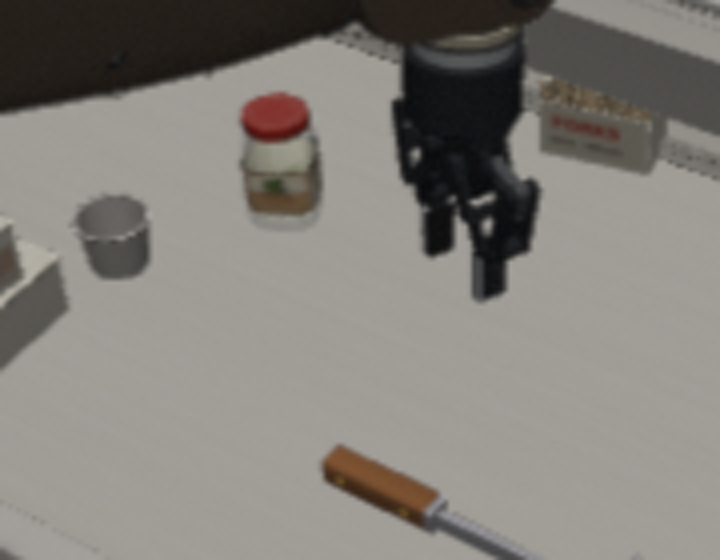

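The puller lies flat, the hand is clear and in the air, and the jar, pot and tin have not moved. Handing in.

```bash
python3 - <<'E'
from rig import bot
print(bot.close_job())
E
```

```text
the job is handed in; nothing more can be done
None
```

I carried out the whole job in the order asked and handed it in at about 32.7 s of the 72 s allowed.

- **Puller:** I took it by the steel strap, brought it out and laid it on the open worktop. I then took it again by the wooden grip.
- **Mug:** I put the prong through its handle and drew it out upright, then unhooked and laid the puller down. The hand touched the mug only after that: I lifted it by the handle's top arm and stood it in the drip tray.

**Last checks:**
- The mug stands upright in the tray. The images put its centre about 5 mm (top camera) to 8 mm (scene camera) from the tray's centre. The two cameras disagree by a few mm, and I left it there.
- The puller lies flat on the worktop, and the jar, pot and tin are where they were in the images.
- The gripper was open, in the air and touching nothing. The highest wrist force I read was about 16 N, when I set the mug down.

**What did not go exactly as planned:** the tool drifted to about 5–6° off vertical over the moves. The mug therefore met the tray slightly tilted and was pressed level before I let go.

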